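Face up the jars in the pull-out tray and put it away

TASK

Pull the wooden jar tray out of its unit right to its stop. Press the sugar jar's yellow lid fully down, stand the spice jars that were left out on the worktop in the tray with the others, and turn every jar in the tray (a fingertip rolling its edge along the back board will do) so that its label squarely faces the front, the side with the handle. Then push the tray fully home, leaving the other things where they are.

Things in the scene. Friction and masses are not known exactly. Their poses are not given: they have to be found in the camera images.
- jar_unit: fixed light-wood unit 374 mm wide, 123 deep, 166 tall, open in front; origin on the worktop, mid-width, at its front edge; +x into the unit, +y left as you face it. Side walls 9 mm thick, 75 mm tall for the first 40 mm, then full height; the 12 mm roof begins 31 mm behind the front edge (underside 154 mm up). Its tray slides out along -x. A cup and a tin, fixed on the roof, reach 225 mm.
- tray (a joint): how far the tray is out: 0 m fully home, 0.13 m at its stop; its runners drag with about 12 N, so it stays where it is left and does not yield to a light fingertip
- tray_handle (a point): centre of the tray's steel bar handle: a round bar 10 mm thick and 100 mm long along the tray's y axis, 36 mm above the worktop, 41 mm clear in front of the tray's front board. Axes as the jar unit's.
- tray_floor (a point): point on the tray's floor (16 mm above the worktop), mid-width, at the foot of the back board's front face. Above the floor the back board stands 61 mm, the front board (10 mm thick, its inside 104 mm forward of here) 25 mm, the side boards (inner faces at y = +-170 mm) 22 mm. Axes as the jar unit's.
- sugar_mid (a point): sugar jar: round glass jar 84 mm in diameter with a yellow lid 76 mm in diameter, 112 mm tall with the lid down, about 0.35 kg; always in the tray, standing at the back board. This point is on its axis 50 mm above its foot. The label is on the side of its own -x axis, so it faces front when its yaw equals the jar unit's.
- sugar_jar_lid (a joint): height of the sugar jar's lid above its closed place, m: 0 fully down, starts 6 to 11 mm up; it slides along the jar's axis with about 1 N of friction and turns with the jar
- sugar_lid_top (a point): centre of the top face of the sugar jar's lid
- spice_green_mid (a point): green-capped round glass spice jar 46 mm in diameter (glass 44 mm, cap 45 mm, cap from 85 mm up), 106 mm tall, about 0.11 kg; this point is on its axis 53 mm above its foot. The label is on the side of its own -x axis, so it faces front when its yaw equals the jar unit's. May be absent (None). Starts in the tray, standing at the back board.
- spice_black_mid (a point): black-capped round glass spice jar 44 mm in diameter (glass 42 mm, cap 44 mm, cap from 85 mm up), 105 mm tall, about 0.11 kg; this point is on its axis 53 mm above its foot. The label is on the side of its own -x axis, so it faces front when its yaw equals the jar unit's. May be absent (None). Starts in the tray, standing at the back board.
- spice_out2_mid (a point): second black-capped round glass spice jar 44 mm in diameter (glass 42 mm, cap 44 mm, cap from 85 mm up), 105 mm tall, about 0.11 kg; this point is on its axis 53 mm above its foot. The label is on the side of its own -x axis, so it faces front when its yaw equals the jar unit's. May be absent (None). Starts standing on the worktop at the robot's right and belongs in the tray.
- spice_out1_mid (a point): second green-capped round glass spice jar 46 mm in diameter (glass 44 mm, cap 45 mm, cap from 85 mm up), 106 mm tall, about 0.11 kg; this point is on its axis 53 mm above its foot. The label is on the side of its own -x axis, so it faces front when its yaw equals the jar unit's. May be absent (None). Starts standing on the worktop at the robot's right and belongs in the tray.
- peeler_1: peeler lying on the chopping board, 170 mm long; not to be disturbed
- tomato: tomato on the chopping board, 62 mm; not to be disturbed
- lemon: lemon on the chopping board, 72 mm; not to be disturbed
- garlic: garlic bulb on the worktop, 56 mm; not to be disturbed
Not all that is in view belongs to the job. What is shaped like the part that bears sugar_mid but red is not meant.

How it is judged:
By the outcome, as a careful person would: the job done as asked, in the order asked, and still so for the second after the job is handed in, with the robot touching nothing.
Of spice_green, spice_black, spice_out1, spice_out2 only 3 to 4 are there at a start; the rules pass over those that are not, and their reading is None.
At some moment in a run one of sugar_jar may be knocked a few centimetres aside while the robot is not near it.
Once in a run the grip may slacken for a moment while it holds something.
It also fails if it takes over 210 s, if anything falls off the work surface, if the arm or the gripper's body presses on something with over 40 N, if the wrist force passes 120 N, or if a joint passes its speed limit or range.

ROBOT

A 6-joint arm with a two-finger parallel gripper is mounted at the origin on a cart in front of the work surface, level with it; the furniture and walls round the work are solid. World frame = base frame: x ahead of the robot, y to its left, z up, the work surface at z = 0. Lengths are in m, angles in degrees, forces in N, time in s.
With the tool pointing down it reaches from about 0.3 to 0.75 m from the base axis. Payload 8.5 kg.
Tool frame: the origin (TCP) lies between the finger pads; the fingertips stand 19 mm ahead of it and the grasp point (between the pads) is the TCP; z points along the fingers, y is the line along which they close (so a half turn about z gives the same grasp; the last joint's range is limited). The gripper opens to 85 mm and grips with 20 to 120 N. Pads are 22 mm wide; open, the fingers measure 114 mm over their backs; the gripper's body (76 mm by 85 mm) begins 54 mm behind the grasp point. The pads swing forward as they close: fully open they stand 13 mm farther back than shut.
Start: joints at [-85.961, 21.807, 74.336, -0, 83.858, -12.336], TCP at [0.155, -0.528, 0.25] pointing down, gripper open.
Joint ranges: [-178.18, 178.18], [-50.72, 133.34], [12.68, 142.11], [-81.47, 261.47], [9.98, 163.14], [-165.26, 165.26]. Speed limits (degrees/s): [136.94, 136.94, 180, 180, 180, 180].

INTERFACE

Orientations are given as a 3x3 rotation matrix whose columns are the frame's x, y, z axes.
In Python, from rig import env, optics gives the robot as it stands.
- The arm moves only by the tool arm_command, never from a script. Its argument "commands" is one flat list of numbers, 7 for each row, row after row: the closure, from -1 (fully open) to 1 (shut), so that 0 is half open, then the shift along the tool's x, y, z as a fraction of full scale, then the turn, a rotation vector about the tool's x, y, z as a fraction of full scale. A call has 1 to 12 rows; each row is the pose to reach, as a shift and turn from the pose commanded when the call began, along the tool's axes at that moment; what a row does not reach only later rows make up. Full scale, the value 1, is 500 mm for a shift and 120 degrees for a turn. A row lasts 1/12 s, in which the tool goes at most 41.7 mm and 7.16 degrees, less where a joint would pass 70% of its speed; a pose out of reach is approached as far as the arm can. A call with a number of a shift or a turn outside -1 to 1 is refused whole. A call with a gripper value outside its range is refused whole. The fingers move at their own pace and stop on an object; "newtons" is the grip in N (left out, the last holds). Time passes only in rows, so rows that repeat a pose let the fingers close. It gives the time, the measured TCP pose, the force, the opening and the grip force at its end, in the units of the state.
- env.observe(): the state, without advancing time (a new reading comes with each control period).
- optics.get_image(name): name is "side" or "top"; returns a dict with "image" (400x640x3 uint8, red, green, blue), "intrinsics" (3x3 intrinsics, pixels), "k1" (the pictures are not rectified: a ray, as slopes to the right and down, at radius r is drawn at 1 + k1 r^2 times it, then the intrinsics apply), "origin" and "orientation" of the camera in the world. Camera axes: x right, y down, z forward; pixel columns grow to the right and rows downward; lengths in m; the calibration is good to about 2 mm. A picture is of the moment at which its call begins. There is no depth.
- env.close_job(): hands the job in; it is judged then, once.
The state is a dict: "time_s": time; "q": joint angles; "qvel": joint speeds; "joint_efforts": joint torques, N m; "position": TCP position; "tool_rot": TCP orientation; "ft_force": force on the tool from outside, world axes, zero at the start; "wrist_torque": the same for the moment, N m; "grip_width": finger opening in m; "gripper_force": force on a finger pad.
Only numpy, scipy, OpenCV 4.12 (cv2) and the standard library are available. Lean on these libraries where they do the work, as an engineer would, in place of code of your own. Each camera call takes 0.05 s, during which the arm holds its last target. There are 200 camera calls.

## Working session

There is one attempt and no reset: what is moved stays moved. The work goes in short steps, Python scripts to look and compute and a tool call to move; the robot and the scene stay as the last step left them, time stands still between calls to the robot, and variables do not carry over. Pictures are saved under pics/ and viewed, at most 14 in all, crops included, and the job is handed in when it is done.

Besides the shell and the picture viewer there is one more tool, called as name(argument=value, ...) on one line, values as JSON. arm_command: Moves the arm, as the interface text tells. Shift numbers are shares of 500 mm and turn numbers shares of 120 degrees, none past 1 either way. Its arguments: {"type":"object","properties":{"commands":{"type":"array","items":{"type":"number"}},"newtons":{"type":"number"}},"required":["commands"]}

```bash
ls; mkdir -p pics; python3 - <<'E'
from rig import env, optics
import cv2
for n in("side","top"):
    d=optics.get_image(n); cv2.imwrite(f"pics/{n}0.png",d["image"][:,:,::-1])
    print(n,d["intrinsics"],d["k1"],d["origin"],d["orientation"])
s=env.observe();print({k:s[k] for k in("time_s","position","tool_rot","grip_width","ft_force")})
E
```

```text
pics
side [[407.95070967   0.         323.23529091]
 [  0.         407.95070967 201.00723461]
 [  0.           0.           1.        ]] -0.10564128734735682 [0.07113908 0.09489256 1.09733931] [[ 3.34770660e-01 -8.23263110e-01  4.58439154e-01]
 [-9.42299625e-01 -2.92405383e-01  1.63004625e-01]
 [-1.45618141e-04 -4.86556209e-01 -8.73649263e-01]]
top [[418.34850902   0.         317.96733451]
 [  0.         418.34850902 198.13474735]
 [  0.           0.           1.        ]] -0.03821830308869154 [0.34862759 0.27772582 1.23816739] [[-0.0453027  -0.97820153  0.20265594]
 [-0.99896706  0.04364302 -0.01265318]
 [ 0.00353284 -0.20301983 -0.97916825]]
{'time_s': 0.1, 'position': array([ 0.15501838, -0.52745233,  0.24977671]), 'tool_rot': array([[ 9.59451189e-01,  2.81874808e-01, -9.17420471e-05],
       [ 2.81874682e-01, -9.59450330e-01,  1.31458451e-03],
       [ 2.82526320e-04, -1.28713943e-03, -9.99999132e-01]]), 'grip_width': 0.08543063494126141, 'ft_force': array([-0.60821974, -0.5301773 ,  0.02699867])}
```

View pics/side0.png

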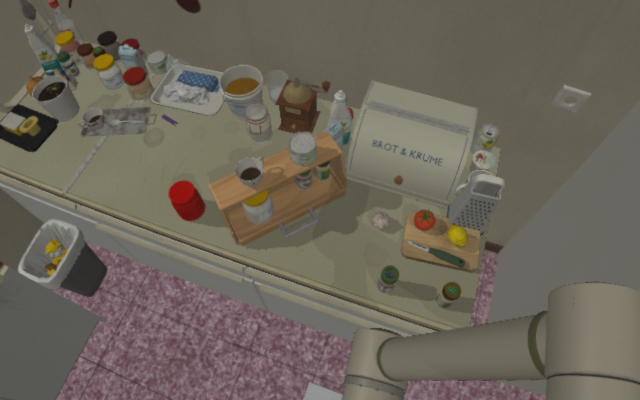

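View pics/top0.png

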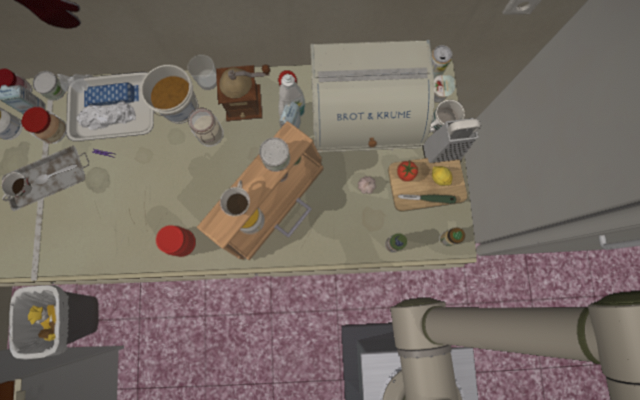

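```bash
cat > h.py <<'E'
import numpy as np, cv2
from rig import env, optics
from scipy.optimize import least_squares
def cam(n):
    d=optics.get_image(n); return d
def proj(d,P):
    P=np.atleast_2d(P); c=(P-d["origin"])@np.array(d["orientation"]); s=c[:,:2]/c[:,2:]
    s=s*(1+d["k1"]*(s**2).sum(1,keepdims=True)); K=d["intrinsics"]
    return s*[K[0,0],K[1,1]]+[K[0,2],K[1,2]]
def ray(d,uv):
    K=np.array(d["intrinsics"]); p=cv2.undistortPoints(np.array([[uv]],float),K,np.array([d["k1"],0,0,0.]))[0,0]
    r=np.array(d["orientation"])@[p[0],p[1],1]; return np.array(d["origin"]),r
def atz(d,uv,z):
    o,r=ray(d,uv); return o+r*(z-o[2])/r[2]
def crop(d,x0,y0,x1,y1,k,name):
    cv2.imwrite(f"pics/{name}.png",cv2.resize(d["image"][y0:y1,x0:x1,::-1],None,fx=k,fy=k,interpolation=cv2.INTER_CUBIC))
E
python3 - <<'E'
from h import *
crop(cam("side"),200,125,400,305,4 if 0 else 3.3,"s1")
crop(cam("top"),190,115,480,265,2.75,"t1")
E
```

```text
(no output)
```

View pics/s1.png

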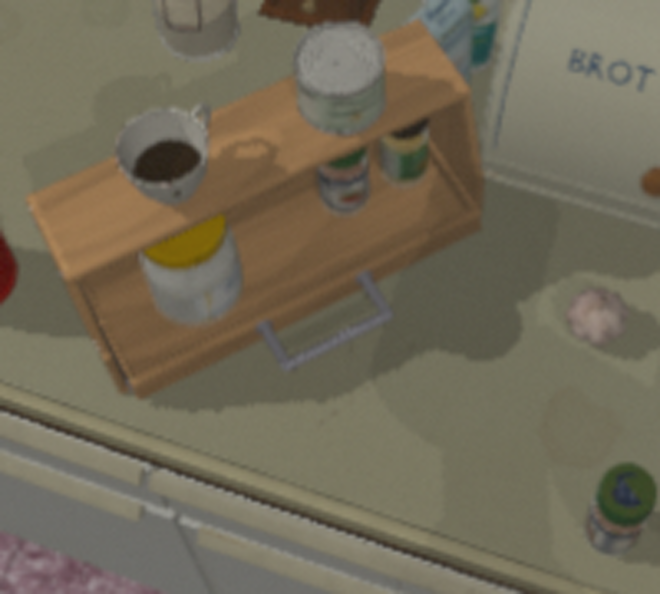

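View pics/t1.png

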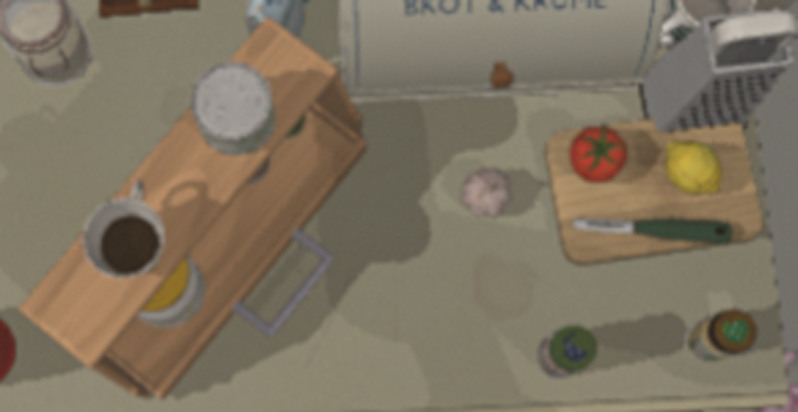

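```bash
cat > fit.py <<'E'
from h import *
S=cam("side");T=cam("top")
s=lambda a:np.array(a)/3.3+[200,125]
t=lambda a:np.array(a)/2.75+[190,115]
R=[[.031,.187,.166],[.123,.187,.166],[.123,-.187,.166],[.031,-.187,.166]]
sp=s([[68,275],[30,200],[428,22],[465,95],[289,366],[390,315]])
tp=t([[97,362],[22,310],[270,20],[338,72],[270,331],[330,260]])
def f(p,full=False):
    c,n=np.cos(p[2]),np.sin(p[2])
    L=np.array(R+[[p[3],.05,.036],[p[3],-.05,.036]])
    W=np.c_[p[0]+c*L[:,0]-n*L[:,1],p[1]+n*L[:,0]+c*L[:,1],L[:,2]]
    return np.r_[(proj(S,W)-sp).ravel(),(proj(T,W)-tp).ravel()]
r=least_squares(f,[.45,.35,-.8,-.05]);print(r.x,np.degrees(r.x[2]));print(r.fun.reshape(-1,2).round(1))
# out jars cap tops z=.105
for uv in([577,345],[737,332]):print("top",atz(T,t(uv),.105))
print("side",atz(S,s([627,490]),.105), atz(S,[451,290],.105))
E
python3 fit.py
```

```text
[ 0.56621825  0.36437963  0.85335104 -0.06031284] 48.89341326551023
[[ 0.2  1.6]
 [-1.1 -1.9]
 [-1.4 -1.9]
 [ 3.6 -1.6]
 [-0.2 -0.7]
 [-0.1 -0.7]
 [-1.6  3.5]
 [-1.1  0.1]
 [ 0.4 -1.1]
 [ 2.1 -0. ]
 [ 0.4  1. ]
 [ 0.3  0.1]]
top [0.45596927 0.04628951 0.105     ]
top [ 0.46135371 -0.1142689   0.105     ]
side [0.44961138 0.04897114 0.105     ] [ 0.45783005 -0.10901769  0.105     ]
```

```bash
cat >> h.py <<'E'
from scipy.spatial.transform import Rotation as Ro
def down(yaw):  # tool y axis at yaw (deg), z down
    a=np.radians(yaw); y=np.array([np.cos(a),np.sin(a),0]); z=np.array([0,0,-1.]); return np.c_[np.cross(y,z),y,z]
U=lambda a,o=(.5662,.3644),yaw=48.9:np.r_[np.array(o)+Ro.from_euler('z',yaw,degrees=True).as_matrix()[:2,:2]@np.array(a[:2]),a[2:]]
def to(p,yaw,frm=None):
    """command numbers from present pose (or frm=(p,yaw)) to p,yaw"""
    o=env.observe(); P,Rm=(np.array(o["position"]),np.array(o["tool_rot"])) if frm is None else (np.array(frm[0]),down(frm[1]))
    sh=Rm.T@(np.array(p)-P)/.5; rv=Ro.from_matrix(Rm.T@down(yaw)).as_rotvec(degrees=True)/120
    print(np.r_[sh,rv].round(4).tolist())
E
python3 - <<'E'
from h import *
hp=U((-.0603,0,.036)); print(hp)
to([.36,-.15,.25],-13)
to([*hp[:2],.14],48.9,([.36,-.15,.25],-13))
to(hp,48.9,([*hp[:2],.14],48.9))
E
```

```text
[0.52656027 0.31896013 0.036     ]
[0.6062, -0.609, 0.0006, -0.0002, -0.0001, -0.5052]
[0.9888, 0.1136, 0.22, 0.0, 0.0, -0.5158]
[0.0, 0.0, 0.208, 0.0, 0.0, 0.0]
```

arm_command(commands=[-1,0.606,-0.609,0,0,0,-0.505,-1,0.606,-0.609,0,0,0,-0.505,-1,0.606,-0.609,0,0,0,-0.505,-1,0.606,-0.609,0,0,0,-0.505,-1,0.606,-0.609,0,0,0,-0.505,-1,0.606,-0.609,0,0,0,-0.505,-1,0.606,-0.609,0,0,0,-0.505,-1,0.606,-0.609,0,0,0,-0.505,-1,0.606,-0.609,0,0,0,-0.505,-1,0.606,-0.609,0,0,0,-0.505,-1,0.606,-0.609,0,0,0,-0.505,-1,0.606,-0.609,0,0,0,-0.505])

```text
time_s: 1.3
position: [0.3607, -0.1475, 0.2505]
tool_rot: [[0.221, 0.975, 0.001], [0.975, -0.221, 0.0], [0.0, 0.0, -1.0]]
ft_force: [0.2, -0.8, 0.1]
grip_width: 0.0853
gripper_force: 0.0
```

```bash
python3 - <<'E'
from h import *
hp=U((-.0603,0,.14))
to(hp,48.9); print(env.observe()["position"])
E
```

```text
[0.9831, 0.1174, 0.2213, 0.0003, 0.0, -0.5138]
[ 0.36070966 -0.14748758  0.2505062 ]
```

arm_command(commands=[0.05,0.983,0.117,0.1,0,0,-0.514,0.05,0.983,0.117,0.1,0,0,-0.514,0.05,0.983,0.117,0.1,0,0,-0.514,0.05,0.983,0.117,0.1,0,0,-0.514,0.05,0.983,0.117,0.1,0,0,-0.514,0.05,0.983,0.117,0.1,0,0,-0.514,0.05,0.983,0.117,0.1,0,0,-0.514,0.05,0.983,0.117,0.1,0,0,-0.514,0.05,0.983,0.117,0.1,0,0,-0.514,0.05,0.983,0.117,0.1,0,0,-0.514,0.05,0.983,0.117,0.22,0,0,-0.514,0.05,0.983,0.117,0.22,0,0,-0.514])

```text
time_s: 2.3
position: [0.5234, 0.301, 0.1544]
tool_rot: [[-0.751, 0.661, 0.003], [0.661, 0.751, 0.001], [-0.002, 0.002, -1.0]]
ft_force: [0.2, -0.5, -0.3]
grip_width: 0.0407
gripper_force: 0.0
```

```bash
python3 - <<'E'
from h import *
print(env.observe()["position"],env.observe()["grip_width"])
to(U((-.0603,0,.09)),48.9); to(U((-.0603,0,.036)),48.9)
d=cam("top"); crop(d,230,170,330,260,4,"x")
a=cv2.imread("pics/x.png"); e=cam("side"); crop(e,230,170,330,260,4,"x"); cv2.imwrite("pics/grasp.png",np.hstack([a,cv2.imread("pics/x.png")]))
E
```

```text
[0.52341591 0.30100409 0.15439556] 0.040724207318007945
[0.0192, 0.0308, 0.1288, 0.0012, 0.0008, -0.002]
[0.0194, 0.0305, 0.2368, 0.0012, 0.0008, -0.002]
```

View pics/grasp.png

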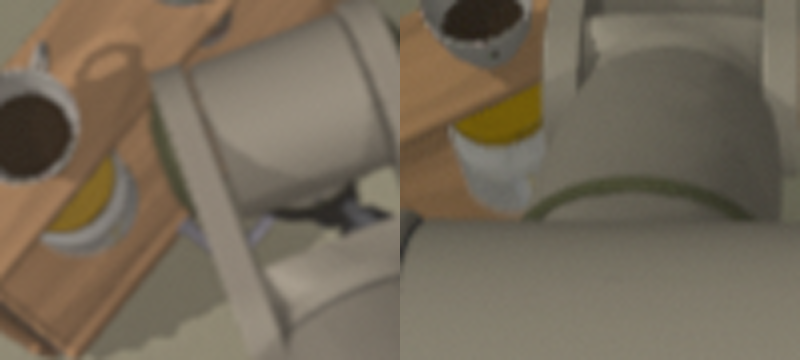

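arm_command(commands=[0.05,0,0,0,0,0,0,0.05,0,0,0,0,0,0])

```text
time_s: 2.57
position: [0.5226, 0.2986, 0.1552]
tool_rot: [[-0.75, 0.661, 0.001], [0.661, 0.75, -0.0], [-0.001, 0.001, -1.0]]
ft_force: [0.7, -0.9, 0.7]
grip_width: 0.0408
gripper_force: 0.0
```

```bash
python3 - <<'E'
from h import *
print(env.observe()["position"],env.observe()["grip_width"])
to(U((-.0603,0,.09)),48.9); to(U((-.0603,0,.036)),48.9)
E
```

```text
[0.5225695  0.29862862 0.15523472] 0.040757742694020604
[0.021, 0.0357, 0.1305, 0.0002, 0.0003, -0.0025]
[0.0211, 0.0357, 0.2385, 0.0002, 0.0003, -0.0025]
```

arm_command(commands=[0.05,0.021,0.036,0.12,0,0,0,0.05,0.021,0.036,0.12,0,0,0,0.05,0.021,0.036,0.16,0,0,0,0.05,0.021,0.036,0.2,0,0,0,0.05,0.021,0.036,0.238,0,0,0,0.05,0.021,0.036,0.238,0,0,0,0.05,0.021,0.036,0.238,0,0,0])

```text
time_s: 3.15
position: [0.5266, 0.3191, 0.0367]
tool_rot: [[-0.75, 0.662, 0.001], [0.662, 0.75, 0.0], [-0.0, 0.001, -1.0]]
ft_force: [0.9, 0.5, 0.6]
grip_width: 0.0406
gripper_force: 0.0
```

arm_command(commands=[1,0,0,0,0,0,0,1,0,0,0,0,0,0,1,0,0,0,0,0,0,1,0,0,0,0,0,0,1,0,0,0,0,0,0,1,0,0,0,0,0,0], newtons=40)

```text
time_s: 3.65
position: [0.5274, 0.3206, 0.0376]
tool_rot: [[-0.751, 0.66, 0.005], [0.66, 0.751, 0.002], [-0.002, 0.004, -1.0]]
ft_force: [2.0, 1.4, 8.0]
grip_width: 0.0087
gripper_force: 39.3
```

arm_command(commands=[1,0,-0.02,0,0,0,0,1,0,-0.05,0,0,0,0,1,0,-0.08,0,0,0,0,1,0,-0.11,0,0,0,0,1,0,-0.14,0,0,0,0,1,0,-0.17,0,0,0,0,1,0,-0.2,0,0,0,0,1,0,-0.22,0,0,0,0,1,0,-0.24,0,0,0,0,1,0,-0.25,0,0,0,0,1,0,-0.26,0,0,0,0,1,0,-0.266,0,0,0,0], newtons=60)

```text
time_s: 4.65
position: [0.4429, 0.2226, 0.0377]
tool_rot: [[-0.75, 0.662, 0.014], [0.662, 0.75, 0.007], [-0.006, 0.014, -1.0]]
ft_force: [17.5, 30.5, -8.4]
grip_width: 0.0081
gripper_force: 58.5
```

arm_command(commands=[1,0,-0.001,0,0,0,0,1,0,-0.002,0,0,0,0,1,0,-0.002,0,0,0,0])

```text
time_s: 4.9
position: [0.4429, 0.2227, 0.0377]
tool_rot: [[-0.75, 0.661, 0.015], [0.662, 0.75, 0.007], [-0.006, 0.015, -1.0]]
ft_force: [15.2, 20.3, -2.6]
grip_width: 0.008
gripper_force: 58.9
```

```bash
python3 - <<'E'
from h import *
o=env.observe();print(o["position"],o["ft_force"],np.linalg.norm(o["position"][:2]-[.5274,.3206]))
E
```

```text
[0.44286944 0.22268349 0.03770403] [15.20472524 20.3191853  -2.59400267] 0.12935632008853665
```

arm_command(commands=[0,0,0,0,0,0,0,0,0,0,0,0,0,0,0,0,0,0,0,0,0,0,0,0,0,0,0,0,0,0,0,-0.15,0,0,0,0,0,0,-0.3,0,0,0,0,0,0,-0.4,0,0,0,0,0,0,-0.4,0,0,0,0,0,0,-0.4,0,0,0,0,0,0,-0.4,0,0,0])

```text
time_s: 5.73
position: [0.4391, 0.2199, 0.242]
tool_rot: [[-0.751, 0.661, 0.011], [0.661, 0.751, 0.002], [-0.007, 0.009, -1.0]]
ft_force: [0.4, 0.7, 0.9]
grip_width: 0.0429
gripper_force: 0.0
```

```bash
python3 - <<'E'
from h import *
o=env.observe();print(o["position"],o["ft_force"])
to([.3,-.2,.25],-20)
E
```

```text
[0.43912601 0.21991541 0.24197586] [0.35866887 0.72660573 0.92336822]
[-0.346, -0.8141, -0.0212, 0.0058, 0.0002, 0.5721]
```

arm_command(commands=[-0.3,-0.346,-0.814,-0.02,0,0,0.572,-0.3,-0.346,-0.814,-0.02,0,0,0.572,-0.3,-0.346,-0.814,-0.02,0,0,0.572,-0.3,-0.346,-0.814,-0.02,0,0,0.572,-0.3,-0.346,-0.814,-0.02,0,0,0.572,-0.3,-0.346,-0.814,-0.02,0,0,0.572,-0.3,-0.346,-0.814,-0.02,0,0,0.572,-0.3,-0.346,-0.814,-0.02,0,0,0.572,-0.3,-0.346,-0.814,-0.02,0,0,0.572,-0.3,-0.346,-0.814,-0.02,0,0,0.572,-0.3,-0.346,-0.814,-0.02,0,0,0.572,-0.3,-0.346,-0.814,-0.02,0,0,0.572])

```text
time_s: 6.73
position: [0.2971, -0.2039, 0.2452]
tool_rot: [[0.347, 0.938, -0.001], [0.938, -0.347, -0.0], [-0.001, -0.001, -1.0]]
ft_force: [0.3, -0.4, 0.2]
grip_width: 0.0553
gripper_force: 0.0
```

```bash
python3 - <<'E'
from h import *
d=cam("top"); crop(d,200,120,330,260,5,"x")
d=cam("top"); 
e=cam("side")
a=d["image"][150:260,225,:] if 0 else None
A=cv2.resize(d["image"][130:265,215:330,::-1],None,fx=3.4,fy=3.4,interpolation=cv2.INTER_CUBIC)
B=cv2.resize(e["image"][150:285,225:345,::-1],None,fx=3.4,fy=3.4,interpolation=cv2.INTER_CUBIC)
C=np.hstack([A,B]);print(A.shape,B.shape);cv2.imwrite("pics/out1.png",C)
np.savez("/tmp/o1.npz",t=d["image"],s=e["image"])
E
```

```text
(459, 391, 3) (459, 408, 3)
```

View pics/out1.png

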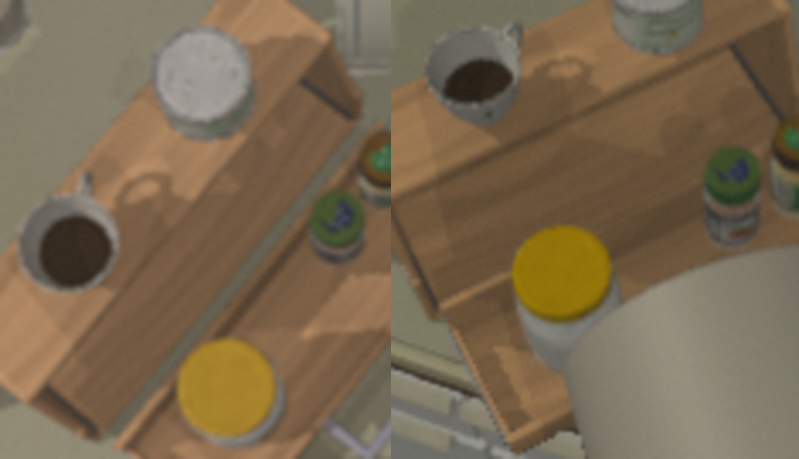

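```bash
cat >> h.py <<'E'
def tri(S,su,T,tu):
    A=[];b=[]
    for d,u in((S,su),(T,tu)):
        o,r=ray(d,u); r=r/np.linalg.norm(r); M=np.eye(3)-np.outer(r,r); A.append(M); b.append(M@o)
    p=np.linalg.lstsq(np.vstack(A),np.hstack(b),rcond=None)[0]; return p
UO=np.array([.5670,.3655]); UY=49.1
def toU(p): return np.r_[Ro.from_euler('z',-UY,degrees=True).as_matrix()[:2,:2]@(np.array(p[:2])-UO),p[2:]]
def W(a): return U(a,UO,UY)
E
python3 - <<'E'
from h import *
T=cam("top");S=cam("side")
a=lambda x,y:(x/3.4+215,y/3.4+130); b=lambda x,y:((x-391)/3.4+225,y/3.4+150)
for n,u,v in(("lid",a(227,386),b(562,267)),("green",a(338,217),b(733,170)),("black",a(382,160),b(800,146))):
    p=tri(S,v,T,u);print(n,p,toU(p))
    print(toU(atz(T,u,.121 if n!="lid" else .136)),toU(atz(S,v,.121 if n!="lid" else .136)))
o=env.observe();print(o["position"])
E
```

```text
lid [0.45917401 0.36533917 0.13041919] [-0.07071964  0.08139534  0.13041919]
[-0.07163233  0.08074245  0.136     ] [-0.07314898  0.08284972  0.136     ]
green [0.59388708 0.27305917 0.11185216] [-0.05226765 -0.08084747  0.11185216]
[-0.05376645 -0.08004449  0.121     ] [-0.0565018  -0.07752606  0.121     ]
black [0.64694107 0.23303022 0.08734132] [-0.04778707 -0.14715711  0.08734132]
[-0.05236132 -0.13924239  0.121     ] [-0.06395447 -0.13613853  0.121     ]
[ 0.29857874 -0.19913132  0.24534365]
```

```bash
python3 - <<'E'
from h import *
p=W((-.0715,.082,.19));print(p)
m=[.39,.08,.25]
to(m,15); to(p,49.1,(m,15))
E
```

```text
[0.45820605 0.36514522 0.19      ]
[0.5872, -0.0181, -0.009, -0.0002, -0.0003, -0.2908]
[0.5156, 0.2794, 0.12, 0.0, 0.0, -0.2842]
```

arm_command(commands=[1,0.587,-0.018,-0.009,0,0,-0.291,1,0.587,-0.018,-0.009,0,0,-0.291,1,0.587,-0.018,-0.009,0,0,-0.291,1,0.587,-0.018,-0.009,0,0,-0.291,1,0.587,-0.018,-0.009,0,0,-0.291,1,0.587,-0.018,-0.009,0,0,-0.291,1,0.587,-0.018,-0.009,0,0,-0.291,1,0.587,-0.018,-0.009,0,0,-0.291,1,0.587,-0.018,-0.009,0,0,-0.291])

```text
time_s: 7.73
position: [0.3898, 0.0816, 0.2499]
tool_rot: [[-0.265, 0.964, -0.001], [0.964, 0.265, 0.0], [0.0, -0.0, -1.0]]
ft_force: [-0.2, 0.0, 0.1]
grip_width: -0.0001
gripper_force: 0.0
```

arm_command(commands=[1,0.516,0.279,0,0,0,-0.284,1,0.516,0.279,0,0,0,-0.284,1,0.516,0.279,0,0,0,-0.284,1,0.516,0.279,0,0,0,-0.284,1,0.516,0.279,0,0,0,-0.284,1,0.516,0.279,0,0,0,-0.284,1,0.516,0.279,0.12,0,0,-0.284,1,0.516,0.279,0.12,0,0,-0.284,1,0.516,0.279,0.12,0,0,-0.284,1,0.516,0.279,0.12,0,0,-0.284])

```text
time_s: 8.57
position: [0.4584, 0.3631, 0.189]
tool_rot: [[-0.755, 0.656, -0.003], [0.656, 0.755, -0.002], [0.001, -0.003, -1.0]]
ft_force: [-0.0, -0.1, 1.1]
grip_width: -0.0001
gripper_force: 0.0
```

```bash
python3 - <<'E'
from h import *
p=W((-.0715,.082,.147));print(env.observe()["position"])
to(p,49.1)
E
```

```text
[0.45837263 0.36306555 0.18897801]
[0.0029, 0.0032, 0.0839, -0.0016, -0.0004, -0.0006]
```

arm_command(commands=[1,0,0,0.03,0,0,0,1,0,0,0.05,0,0,0,1,0,0,0.06,0,0,0,1,0,0,0.068,0,0,0,1,0,0,0.076,0,0,0,1,0,0,0.082,0,0,0,1,0,0,0.085,0,0,0,1,0,0,0.085,0,0,0])

```text
time_s: 9.23
position: [0.4587, 0.3638, 0.1476]
tool_rot: [[-0.755, 0.656, 0.0], [0.656, 0.755, 0.0], [-0.0, 0.0, -1.0]]
ft_force: [0.0, -0.3, -0.0]
grip_width: -0.0003
gripper_force: 0.0
```

arm_command(commands=[1,0,0,0.002,0,0,0,1,0,0,0.004,0,0,0,1,0,0,0.004,0,0,0])

```text
time_s: 9.48
position: [0.4589, 0.3641, 0.1469]
tool_rot: [[-0.755, 0.656, 0.002], [0.656, 0.755, 0.001], [-0.001, 0.002, -1.0]]
ft_force: [-2.3, -1.3, 9.0]
grip_width: -0.0003
gripper_force: 4.5
```

arm_command(commands=[1,0,0,0.002,0,0,0,1,0,0,0.005,0,0,0,1,0,0,0.005,0,0,0])

```text
time_s: 9.73
position: [0.4594, 0.3644, 0.1468]
tool_rot: [[-0.755, 0.656, 0.005], [0.656, 0.755, 0.002], [-0.002, 0.005, -1.0]]
ft_force: [-5.4, -3.6, 25.3]
grip_width: -0.0
gripper_force: 12.4
```

arm_command(commands=[1,0,0,-0.05,0,0,0,1,0,0,-0.12,0,0,0,1,0,0,-0.18,0,0,0,1,0,0,-0.2,0,0,0,1,0,0,-0.2,0,0,0])

```text
time_s: 10.15
position: [0.4593, 0.3644, 0.2459]
tool_rot: [[-0.755, 0.656, 0.005], [0.656, 0.755, 0.003], [-0.002, 0.005, -1.0]]
ft_force: [-0.2, 0.3, -0.0]
grip_width: 0.0003
gripper_force: 0.0
```

```bash
python3 - <<'E'
from h import *
print(env.observe()["position"])
m=[.42,.12,.25]
to(m,10)
p=[.455,.047,.2]
to(p,0,(m,10))
E
```

```text
[0.45926578 0.36440399 0.24591397]
[-0.2612, -0.4205, -0.0099, 0.0028, 0.0001, 0.3252]
[-0.1559, 0.0436, 0.1, 0.0, 0.0, 0.0833]
```

arm_command(commands=[-1,-0.261,-0.42,-0.01,0,0,0.325,-1,-0.261,-0.42,-0.01,0,0,0.325,-1,-0.261,-0.42,-0.01,0,0,0.325,-1,-0.261,-0.42,-0.01,0,0,0.325,-1,-0.261,-0.42,-0.01,0,0,0.325,-1,-0.261,-0.42,-0.01,0,0,0.325,-1,-0.261,-0.42,-0.01,0,0,0.325,-1,-0.261,-0.42,-0.01,0,0,0.325])

```text
time_s: 10.82
position: [0.4189, 0.1183, 0.2469]
tool_rot: [[-0.17, 0.985, -0.002], [0.985, 0.17, 0.0], [0.001, -0.002, -1.0]]
ft_force: [0.7, -0.2, 0.6]
grip_width: 0.0852
gripper_force: 0.0
```

```bash
python3 - <<'E'
from h import *
print(env.observe()["position"])
to([.22,-.33,.25],-50)
E
```

```text
[0.41892388 0.1183466  0.2469476 ]
[-0.8158, -0.5449, -0.0054, -0.001, 0.0003, 0.4984]
```

arm_command(commands=[-1,-0.816,-0.545,-0.005,0,0,0.498,-1,-0.816,-0.545,-0.005,0,0,0.498,-1,-0.816,-0.545,-0.005,0,0,0.498,-1,-0.816,-0.545,-0.005,0,0,0.498,-1,-0.816,-0.545,-0.005,0,0,0.498,-1,-0.816,-0.545,-0.005,0,0,0.498,-1,-0.816,-0.545,-0.005,0,0,0.498,-1,-0.816,-0.545,-0.005,0,0,0.498,-1,-0.816,-0.545,-0.005,0,0,0.498,-1,-0.816,-0.545,-0.005,0,0,0.498,-1,-0.816,-0.545,-0.005,0,0,0.498,-1,-0.816,-0.545,-0.005,0,0,0.498])

```text
time_s: 11.82
position: [0.2213, -0.3314, 0.2496]
tool_rot: [[0.763, 0.647, -0.0], [0.647, -0.763, 0.001], [0.001, -0.001, -1.0]]
ft_force: [0.8, 0.4, 0.4]
grip_width: 0.0855
gripper_force: 0.0
```

```bash
python3 - <<'E'
from h import *
T=cam("top");S=cam("side")
for n in "a":
    A=cv2.resize(S["image"][160:320,250:470,::-1],None,fx=3.6,fy=3.6,interpolation=cv2.INTER_CUBIC)
    cv2.imwrite("pics/s2.png",A)
    def c(d,x,y,w,h,k):return cv2.resize(d["image"][y:y+h,x:x+w,::-1],None,fx=k,fy=k,interpolation=cv2.INTER_CUBIC)
    B=c(T,255,165,90,105,5); C=c(T,385,225,85,30,4)
    Z=np.zeros((525,450+340,3),np.uint8); Z[:525,:450]=B; Z[:120,450:]=C; Z[120:120+400,450:770]=c(S,240,170,64,80,5)
    cv2.imwrite("pics/t2.png",Z)
E
```

```text
(no output)
```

View pics/s2.png

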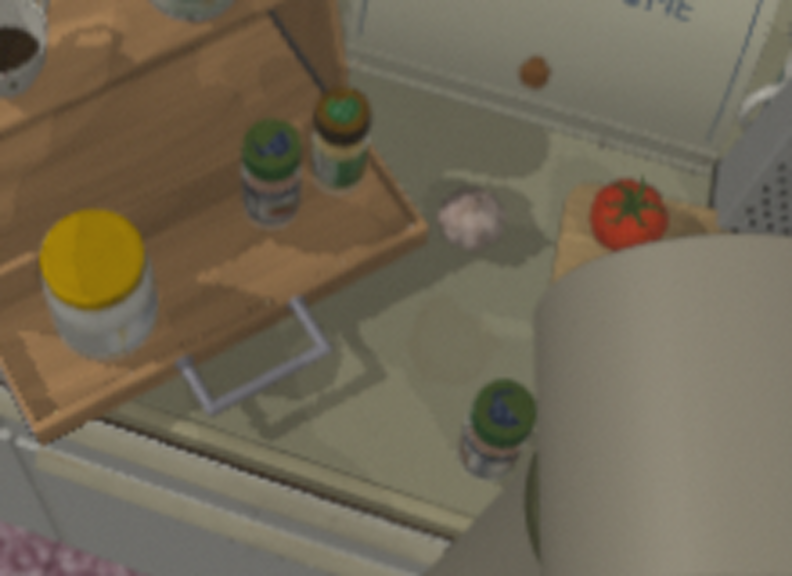

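View pics/t2.png

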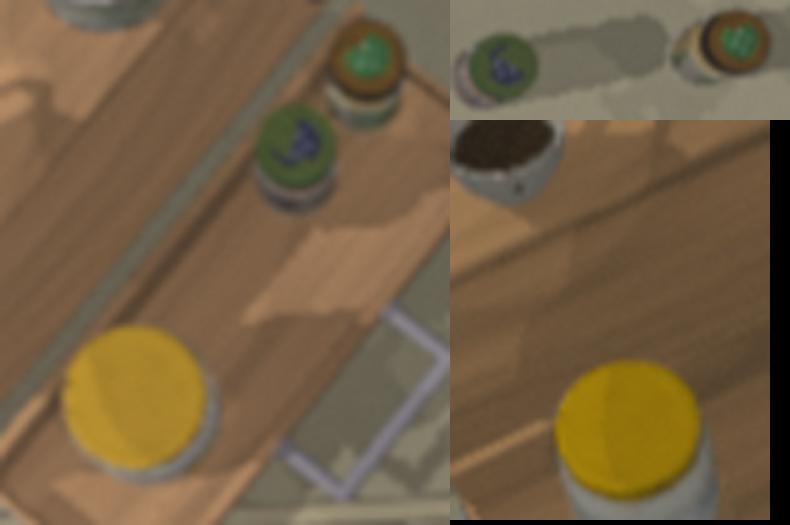

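```bash
cat >> h.py <<'E'
def unwrap(d,img,p,z0,r,H):
    f=UY+180; ph=np.radians(f+np.arange(-180,180,1/.75)); hs=np.linspace(H,0,115)
    PH,HH=np.meshgrid(ph,hs); c,s=np.cos(PH),np.sin(PH)
    P=np.stack([p[0]+r*c,p[1]+r*s,z0+HH],-1).reshape(-1,3); uv=proj(d,P).astype(np.float32)
    N=np.stack([c,s,0*c],-1).reshape(-1,3); vis=((np.array(d["origin"])-P)*N).sum(1)/np.linalg.norm(np.array(d["origin"])-P,axis=1)>.08
    o=cv2.remap(img,uv[:,0].reshape(PH.shape),uv[:,1].reshape(PH.shape),cv2.INTER_CUBIC); o[~vis.reshape(PH.shape)]=0
    o[:4,135]=(255,0,255); o[-4:,135]=(255,0,255); o[-3:,[67,202]]=(0,255,255); return o
def captop(d,img,p,z,r,n=110):
    g=np.linspace(-r*1.15,r*1.15,n); Y,X=np.meshgrid(-g,-g)  # down = front(-x unit), right = -y unit
    a=np.radians(UY); P=np.stack([p[0]+np.cos(a)*X-np.sin(a)*Y,p[1]+np.sin(a)*X+np.cos(a)*Y,0*X+z],-1).reshape(-1,3)
    uv=proj(d,P).astype(np.float32).reshape(n,n,2); return cv2.remap(img,uv[...,0],uv[...,1],cv2.INTER_CUBIC)
def panel(jobs,name):
    rows=[]
    for S,si,su,T,ti,tu,z0,r,H in jobs:
        ps=atz(S,su,z0+H);pt=atz(T,tu,z0+H); print(ps.round(4),pt.round(4),toU((ps+pt)/2).round(4))
        rows.append(np.hstack([unwrap(S,si,ps,z0,r,H),unwrap(T,ti,pt,z0,r,H),*[cv2.copyMakeBorder(captop(d,i,p,z0+H,r),0,5,0,5,0) for d,i,p in((S,si,ps),(T,ti,pt))]]))
    o=np.vstack(rows); cv2.imwrite(f"pics/{name}.png",o[:,:,::-1]); print(o.shape)
E
python3 - <<'E'
from h import *
T=cam("top");S=cam("side")
s0=cv2.imread("pics/side0.png")[:,:,::-1].copy();t0=cv2.imread("pics/top0.png")[:,:,::-1].copy()
s,t=S["image"],T["image"]
panel([(S,s,(325.6,201.1),T,t,(314.2,193.4),.016,.0225,.106),
(S,s0,(390,273.8),T,t0,(398.5,241.5),0,.0225,.106),
(S,s,(344.7,190),T,t,(328.4,176.4),.016,.0215,.105),
(S,s0,(451,290),T,t0,(456.5,235),0,.0215,.105),
(S,s,(275.8,231.7),T,t,(282.4,244),.016,.042,.112)],"p1")
E
```

```text
[0.5848 0.2707 0.122 ] [0.5933 0.273  0.122 ] [-0.0564 -0.078   0.122 ]
[0.4484 0.0488 0.106 ] [0.4532 0.0503 0.106 ] [-0.3149 -0.119   0.106 ]
[0.6365 0.2325 0.121 ] [0.6397 0.2318 0.121 ] [-0.0542 -0.141   0.121 ]
[ 0.4578 -0.109   0.105 ] [ 0.4635 -0.1104  0.105 ] [-0.4288 -0.2308  0.105 ]
[0.4517 0.3619 0.128 ] [0.4586 0.3632 0.128 ] [-0.0755  0.0826  0.128 ]
(575, 770, 3)
```

View pics/p1.png

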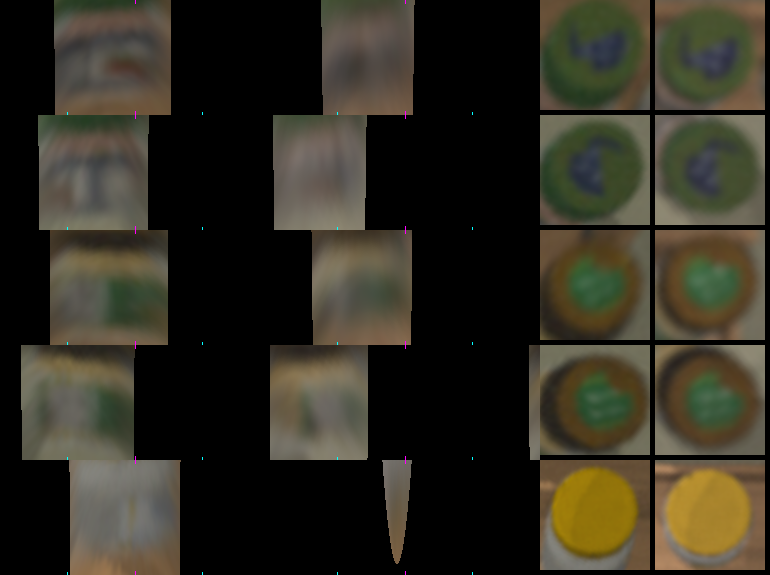

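```bash
python3 - <<'E'
from h import *
T=cam("top");S=cam("side")
s0=cv2.imread("pics/side0.png");t0=cv2.imread("pics/top0.png")
s=S["image"][:,:,::-1];t=T["image"][:,:,::-1]
def c(i,x,y,w,h):
    o=cv2.resize(i[y:y+h,x:x+w],None,fx=8,fy=8,interpolation=cv2.INTER_LANCZOS4); o=cv2.addWeighted(o,2,cv2.GaussianBlur(o,(0,0),8),-1,0)
    return cv2.convertScaleAbs(o,alpha=1.3)
A=np.hstack([c(s,313,190,24,36),c(s0,375,263,24,36),c(s,332,180,24,36),c(s0,436,280,24,36)])
B=np.hstack([c(t,302,183,24,28),c(t0,385,231,24,28),c(t,316,166,24,28),c(t0,444,225,24,28)])
cv2.imwrite("pics/z1.png",np.vstack([A,B]));print(A.shape,B.shape)
E
```

```text
(288, 768, 3) (224, 768, 3)
```

View pics/z1.png

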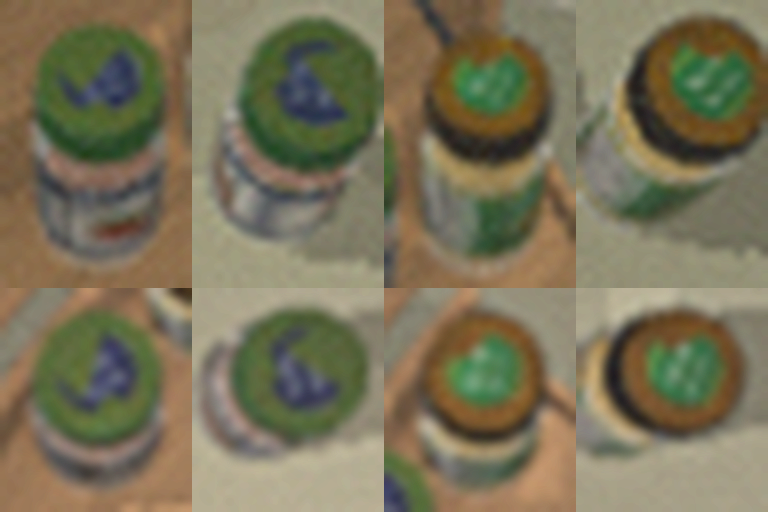

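```bash
python3 - <<'E'
from h import *
m=[.4,.0,.25]; p=W((-.074,.012,.2)); print(p,env.observe()["position"])
to(m,0); to(p,49.1,(m,0))
E
```

```text
[0.50947894 0.31742373 0.2       ] [ 0.22286958 -0.32815752  0.25004701]
[0.6951, -0.2704, 0.001, -0.0004, -0.0006, -0.4135]
[0.6348, 0.219, 0.1, 0.0, 0.0, -0.4092]
```

arm_command(commands=[1,0.695,-0.27,0,0,0,-0.413,1,0.695,-0.27,0,0,0,-0.413,1,0.695,-0.27,0,0,0,-0.413,1,0.695,-0.27,0,0,0,-0.413,1,0.695,-0.27,0,0,0,-0.413,1,0.695,-0.27,0,0,0,-0.413,1,0.695,-0.27,0,0,0,-0.413,1,0.695,-0.27,0,0,0,-0.413,1,0.695,-0.27,0,0,0,-0.413,1,0.695,-0.27,0,0,0,-0.413,1,0.695,-0.27,0,0,0,-0.413])

```text
time_s: 13.03
position: [0.3998, 0.0012, 0.2504]
tool_rot: [[-0.004, 1.0, -0.0], [1.0, 0.004, 0.0], [0.0, -0.0, -1.0]]
ft_force: [-0.2, -0.3, -0.2]
grip_width: -0.0001
gripper_force: 0.0
```

arm_command(commands=[1,0.635,0.219,0.1,0,0,-0.409,1,0.635,0.219,0.1,0,0,-0.409,1,0.635,0.219,0.1,0,0,-0.409,1,0.635,0.219,0.1,0,0,-0.409,1,0.635,0.219,0.1,0,0,-0.409,1,0.635,0.219,0.1,0,0,-0.409,1,0.635,0.219,0.1,0,0,-0.409,1,0.635,0.219,0.1,0,0,-0.409,1,0.635,0.219,0.1,0,0,-0.409,1,0.635,0.219,0.1,0,0,-0.409,1,0.635,0.219,0.1,0,0,-0.409,1,0.635,0.219,0.1,0,0,-0.409])

```text
time_s: 14.03
position: [0.5104, 0.3138, 0.201]
tool_rot: [[-0.753, 0.659, 0.0], [0.659, 0.753, -0.0], [-0.0, -0.0, -1.0]]
ft_force: [0.5, -0.3, -0.1]
grip_width: 0.0003
gripper_force: 0.0
```

```bash
python3 - <<'E'
from h import *
print(toU(env.observe()["position"]))
to(W((-.074,.012,.088)),49.1); to(W((-.074,.065,.088)),49.1)
E
```

```text
[-0.07618403  0.00893927  0.20104986]
[0.0062, 0.0044, 0.2261, -0.0001, 0.0001, -0.0024]
[0.1122, 0.0038, 0.2261, -0.0001, 0.0001, -0.0024]
```

arm_command(commands=[1,0.003,0.004,0.08,0,0,0,1,0.003,0.004,0.15,0,0,0,1,0.003,0.004,0.2,0,0,0,1,0.003,0.004,0.226,0,0,0,1,0.003,0.004,0.226,0,0,0,1,0.02,0.004,0.226,0,0,0,1,0.035,0.004,0.226,0,0,0,1,0.05,0.004,0.226,0,0,0,1,0.065,0.004,0.226,0,0,0,1,0.08,0.004,0.226,0,0,0,1,0.095,0.004,0.226,0,0,0,1,0.11,0.004,0.226,0,0,0])

```text
time_s: 15.03
position: [0.4703, 0.3536, 0.0883]
tool_rot: [[-0.754, 0.657, 0.002], [0.657, 0.754, 0.001], [-0.001, 0.002, -1.0]]
ft_force: [3.4, -2.4, 3.6]
grip_width: -0.0
gripper_force: 2.2
```

arm_command(commands=[1,0.002,0,0,0,0,0,1,0.002,0,0,0,0,0])

```text
time_s: 15.2
position: [0.4688, 0.3541, 0.0874]
tool_rot: [[-0.754, 0.657, -0.001], [0.657, 0.754, 0.0], [0.001, -0.001, -1.0]]
ft_force: [1.0, -0.1, 0.9]
grip_width: 0.0001
gripper_force: 0.4
```

arm_command(commands=[1,-0.03,0,0,0,0,0,1,-0.04,0,-0.08,0,0,0,1,-0.04,0,-0.16,0,0,0,1,-0.04,0,-0.24,0,0,0,1,-0.04,0,-0.28,0,0,0,1,-0.04,0,-0.28,0,0,0])

```text
time_s: 15.7
position: [0.4866, 0.3403, 0.2323]
tool_rot: [[-0.753, 0.658, 0.007], [0.658, 0.753, 0.004], [-0.003, 0.007, -1.0]]
ft_force: [0.1, -0.8, 0.9]
grip_width: -0.0003
gripper_force: 0.0
```

```bash
python3 - <<'E'
from h import *
print(toU(env.observe()["position"]),env.observe()["position"])
to([.453,.049,.23],-10)
E
```

```text
[-0.07172966  0.04428794  0.23233706] [0.48656048 0.34028001 0.23233706]
[-0.3327, -0.4829, 0.0021, 0.0039, -0.0005, 0.4905]
```

```bash
python3 - <<'E'
from h import *
to([.452,.05,.2],139.1)
E
```

```text
[-0.3297, -0.4832, 0.0621, 0.0016, 0.0038, -0.752]
```

arm_command(commands=[-0.5,-0.33,-0.483,0,0,0,-0.752,-0.5,-0.33,-0.483,0,0,0,-0.752,-0.5,-0.33,-0.483,0,0,0,-0.752,-0.5,-0.33,-0.483,0,0,0,-0.752,-0.5,-0.33,-0.483,0,0,0,-0.752,-0.5,-0.33,-0.483,0,0,0,-0.752,-0.5,-0.33,-0.483,0,0,0,-0.752,-0.5,-0.33,-0.483,0.062,0,0,-0.752,-0.5,-0.33,-0.483,0.062,0,0,-0.752,-0.5,-0.33,-0.483,0.062,0,0,-0.752,-0.5,-0.33,-0.483,0.062,0,0,-0.752,-0.5,-0.33,-0.483,0.062,0,0,-0.752])

```text
time_s: 16.7
position: [0.4498, 0.0492, 0.1953]
tool_rot: [[-0.769, -0.64, -0.003], [-0.64, 0.769, 0.001], [0.002, 0.003, -1.0]]
ft_force: [0.8, 0.1, 0.1]
grip_width: 0.0638
gripper_force: 0.0
```

arm_command(commands=[-0.5,0,0,0,0,0,0,-0.5,0,0,0,0,0,0])

```text
time_s: 16.87
position: [0.45, 0.0496, 0.1958]
tool_rot: [[-0.775, -0.632, -0.002], [-0.632, 0.775, 0.001], [0.001, 0.002, -1.0]]
ft_force: [0.4, 0.6, -0.4]
grip_width: 0.0641
gripper_force: 0.0
```

```bash
python3 - <<'E'
from h import *
o=env.observe();print(o["position"],o["q"])
to([.452,.05,.094],139.1)
E
```

```text
[0.44996787 0.04962598 0.19577023] [-8.75686662e+00  1.52480165e+01  9.42193029e+01  1.30958669e-02
  7.06545312e+01 -1.37992291e+02]
[-0.0039, -0.0023, 0.2035, 0.0009, -0.0005, -0.0822]
```

arm_command(commands=[-0.5,-0.004,-0.002,0,0,0,-0.082,-0.5,-0.004,-0.002,0.04,0,0,-0.082,-0.5,-0.004,-0.002,0.08,0,0,-0.082,-0.5,-0.004,-0.002,0.12,0,0,-0.082,-0.5,-0.004,-0.002,0.16,0,0,-0.082,-0.5,-0.004,-0.002,0.203,0,0,-0.082,-0.5,-0.004,-0.002,0.203,0,0,-0.082,1,-0.004,-0.002,0.203,0,0,-0.082,1,-0.004,-0.002,0.203,0,0,-0.082,1,-0.004,-0.002,0.203,0,0,-0.082,1,-0.004,-0.002,0.203,0,0,-0.082,1,-0.004,-0.002,0.203,0,0,-0.082], newtons=40)

```text
time_s: 17.87
position: [0.4528, 0.0505, 0.0958]
tool_rot: [[-0.652, -0.758, 0.002], [-0.758, 0.652, -0.0], [-0.001, -0.001, -1.0]]
ft_force: [-0.2, 0.1, 3.1]
grip_width: 0.0441
gripper_force: 40.9
```

arm_command(commands=[1,0,0,0,0,0,0,1,0,0,0,0,0,0,1,0,0,-0.01,0,0,0,1,0,0,-0.03,0,0,0,1,0,0,-0.06,0,0,0,1,0,0,-0.1,0,0,0,1,0,0,-0.12,0,0,0,1,0,0,-0.12,0,0,0])

```text
time_s: 18.53
position: [0.4532, 0.0505, 0.1571]
tool_rot: [[-0.652, -0.758, 0.004], [-0.758, 0.652, -0.001], [-0.002, -0.003, -1.0]]
ft_force: [0.3, 0.0, -0.7]
grip_width: 0.044
gripper_force: 40.9
```

```bash
python3 - <<'E'
from h import *
o=env.observe();print(o["position"])
to(W((-.057,.037,.156)),49.1)
E
```

```text
[0.45316921 0.05048399 0.15707087]
[-0.5125, 0.3124, 0.0022, -0.0005, 0.002, 0.7519]
```

arm_command(commands=[1,-0.512,0.312,-0.02,0,0,0.752,1,-0.512,0.312,-0.02,0,0,0.752,1,-0.512,0.312,-0.02,0,0,0.752,1,-0.512,0.312,-0.02,0,0,0.752,1,-0.512,0.312,-0.02,0,0,0.752,1,-0.512,0.312,-0.02,0,0,0.752,1,-0.512,0.312,-0.02,0,0,0.752,1,-0.512,0.312,-0.02,0,0,0.752,1,-0.512,0.312,-0.02,0,0,0.752,1,-0.512,0.312,-0.02,0,0,0.752,1,-0.512,0.312,-0.02,0,0,0.752,1,-0.512,0.312,-0.02,0,0,0.752])

```text
time_s: 19.53
position: [0.5005, 0.3465, 0.1638]
tool_rot: [[-0.852, 0.523, -0.002], [0.523, 0.852, -0.001], [0.001, -0.002, -1.0]]
ft_force: [-0.6, -0.0, -1.2]
grip_width: 0.0438
gripper_force: 41.7
```

arm_command(commands=[1,0,0,0,0,0,0,1,0,0,0,0,0,0])

```text
time_s: 19.7
position: [0.5007, 0.3462, 0.1643]
tool_rot: [[-0.857, 0.515, -0.001], [0.515, 0.857, -0.001], [0.001, -0.001, -1.0]]
ft_force: [-0.5, 0.8, -1.0]
grip_width: 0.0435
gripper_force: 41.7
```

```bash
python3 - <<'E'
from h import *
o=env.observe();print(o["position"],toU(o["position"]),o["grip_width"],o["gripper_force"])
to(W((-.056,.037,.1125)),49.1)
E
```

```text
[0.50073839 0.34623993 0.1642661 ] [-0.05794197  0.03747372  0.1642661 ] 0.04352592042149507 41.721899873455186
[-0.0017, 0.0038, 0.1035, -0.0006, -0.0003, 0.0824]
```

arm_command(commands=[1,-0.002,0.004,0,0,0,0.082,1,-0.002,0.004,0.03,0,0,0.082,1,-0.002,0.004,0.06,0,0,0.082,1,-0.002,0.004,0.08,0,0,0.082,1,-0.002,0.004,0.094,0,0,0.082,1,-0.002,0.004,0.1,0,0,0.082,1,-0.002,0.004,0.104,0,0,0.082,1,-0.002,0.004,0.105,0,0,0.082])

```text
time_s: 20.37
position: [0.503, 0.3476, 0.1127]
tool_rot: [[-0.755, 0.656, 0.0], [0.656, 0.755, 0.0], [-0.0, 0.0, -1.0]]
ft_force: [-0.3, -0.3, -1.0]
grip_width: 0.0437
gripper_force: 41.8
```

arm_command(commands=[-0.5,0,0,0,0,0,0,-0.5,0,0,0,0,0,0,-0.5,0,0,0,0,0,0,-0.5,0,0,-0.04,0,0,0,-0.5,0,0,-0.1,0,0,0,-0.5,0,0,-0.18,0,0,0,-0.5,0,0,-0.18,0,0,0])

```text
time_s: 20.95
position: [0.5051, 0.3487, 0.2106]
tool_rot: [[-0.754, 0.656, 0.012], [0.657, 0.754, 0.005], [-0.006, 0.012, -1.0]]
ft_force: [0.7, 0.3, 1.1]
grip_width: 0.0641
gripper_force: 0.0
```

```bash
python3 - <<'E'
from h import *
o=env.observe();print(o["position"],o["grip_width"])
p=[.4625,-.110,.2]; m=[.46,.12,.22]
to(m,90); to(p,139.1,(m,90))
E
```

```text
[0.50505248 0.3486579  0.21058852] 0.06412111162639775
[-0.2324, -0.4038, -0.0224, 0.0046, 0.0047, -0.342]
[-0.005, -0.46, 0.04, 0.0, 0.0, -0.4092]
```

arm_command(commands=[-0.5,-0.232,-0.404,-0.022,0,0,-0.342,-0.5,-0.232,-0.404,-0.022,0,0,-0.342,-0.5,-0.232,-0.404,-0.022,0,0,-0.342,-0.5,-0.232,-0.404,-0.022,0,0,-0.342,-0.5,-0.232,-0.404,-0.022,0,0,-0.342,-0.5,-0.232,-0.404,-0.022,0,0,-0.342,-0.5,-0.232,-0.404,-0.022,0,0,-0.342])

```text
time_s: 21.53
position: [0.457, 0.1153, 0.2143]
tool_rot: [[-1.0, -0.003, 0.001], [-0.003, 1.0, -0.001], [-0.001, -0.001, -1.0]]
ft_force: [0.4, 0.2, -1.0]
grip_width: 0.0642
gripper_force: 0.0
```

```bash
python3 - <<'E'
from h import *
o=env.observe();print(o["position"],o["grip_width"])
to([.462,-.110,.2],119.1)
E
```

```text
[0.45701095 0.1153409  0.21431961] 0.06421023935012503
[-0.0086, -0.4507, 0.0292, -0.0007, 0.0004, -0.241]
```

arm_command(commands=[-0.5,-0.009,-0.451,0.029,0,0,-0.241,-0.5,-0.009,-0.451,0.029,0,0,-0.241,-0.5,-0.009,-0.451,0.029,0,0,-0.241,-0.5,-0.009,-0.451,0.029,0,0,-0.241,-0.5,-0.009,-0.451,0.029,0,0,-0.241,-0.5,-0.009,-0.451,0.029,0,0,-0.241,-0.5,-0.009,-0.451,0.029,0,0,-0.241,-0.5,-0.009,-0.451,0.029,0,0,-0.241])

```text
time_s: 22.2
position: [0.4622, -0.1081, 0.1991]
tool_rot: [[-0.877, -0.48, 0.0], [-0.48, 0.877, -0.0], [-0.0, -0.0, -1.0]]
ft_force: [-0.1, 0.2, -0.8]
grip_width: 0.0637
gripper_force: 0.0
```

```bash
python3 - <<'E'
from h import *
o=env.observe();print(o["position"],o["grip_width"])
to([.462,-.110,.094],119.1)
E
```

```text
[ 0.46222198 -0.1080844   0.19905133] 0.06373452944452287
[0.0023, -0.0031, 0.2101, -0.0001, 0.0002, -0.0037]
```

arm_command(commands=[-0.5,0.002,-0.003,0.05,0,0,-0.004,-0.5,0.002,-0.003,0.1,0,0,-0.004,-0.5,0.002,-0.003,0.14,0,0,-0.004,-0.5,0.002,-0.003,0.18,0,0,-0.004,-0.5,0.002,-0.003,0.21,0,0,-0.004,-0.5,0.002,-0.003,0.21,0,0,-0.004,1,0.002,-0.003,0.21,0,0,-0.004,1,0.002,-0.003,0.21,0,0,-0.004,1,0.002,-0.003,0.21,0,0,-0.004,1,0.002,-0.003,0.21,0,0,-0.004,1,0.002,-0.003,0.21,0,0,-0.004,1,0.002,-0.003,0.21,0,0,-0.004])

```text
time_s: 23.2
position: [0.4624, -0.1083, 0.0951]
tool_rot: [[-0.871, -0.49, 0.002], [-0.49, 0.871, -0.001], [-0.001, -0.001, -1.0]]
ft_force: [-0.5, 1.4, 5.9]
grip_width: 0.0431
gripper_force: 40.8
```

arm_command(commands=[1,0,0,0,0,0,0,1,0,0,0,0,0,0,1,0,0,-0.01,0,0,0,1,0,0,-0.03,0,0,0,1,0,0,-0.06,0,0,0,1,0,0,-0.1,0,0,0,1,0,0,-0.13,0,0,0,1,0,0,-0.13,0,0,0])

```text
time_s: 23.87
position: [0.4629, -0.1087, 0.1619]
tool_rot: [[-0.871, -0.491, 0.005], [-0.491, 0.871, -0.003], [-0.003, -0.005, -1.0]]
ft_force: [0.7, -0.3, -1.6]
grip_width: 0.043
gripper_force: 41.0
```

```bash
python3 - <<'E'
from h import *
o=env.observe();print(o["position"])
to([.44,.14,.16],90)
to(W((-.056,-.017,.165)),49.1,([.44,.14,.16],90))
E
```

```text
[ 0.46291814 -0.1087243   0.1618745 ]
[-0.2041, 0.456, 0.0022, -0.0018, 0.0019, 0.2449]
[-0.2064, 0.3441, -0.01, 0.0, 0.0, 0.3408]
```

arm_command(commands=[1,-0.204,0.456,0,0,0,0.245,1,-0.204,0.456,0,0,0,0.245,1,-0.204,0.456,0,0,0,0.245,1,-0.204,0.456,0,0,0,0.245,1,-0.204,0.456,0,0,0,0.245,1,-0.204,0.456,0,0,0,0.245,1,-0.204,0.456,0,0,0,0.245])

```text
time_s: 24.45
position: [0.4375, 0.1438, 0.1584]
tool_rot: [[-1.0, -0.001, -0.001], [-0.001, 1.0, 0.001], [0.001, 0.001, -1.0]]
ft_force: [0.6, 0.8, -2.0]
grip_width: 0.043
gripper_force: 41.3
```

```bash
python3 - <<'E'
from h import *
o=env.observe();print(o["position"])
to(W((-.057,-.017,.165)),49.1)
E
```

```text
[0.43749326 0.14380362 0.15843136]
[-0.2105, 0.3347, -0.0132, 0.0001, -0.0007, 0.3414]
```

arm_command(commands=[1,-0.21,0.335,-0.013,0,0,0.341,1,-0.21,0.335,-0.013,0,0,0.341,1,-0.21,0.335,-0.013,0,0,0.341,1,-0.21,0.335,-0.013,0,0,0.341,1,-0.21,0.335,-0.013,0,0,0.341,1,-0.21,0.335,-0.013,0,0,0.341,1,-0.21,0.335,-0.013,0,0,0.341,1,-0.21,0.335,-0.013,0,0,0.341])

```text
time_s: 25.12
position: [0.5434, 0.3076, 0.1644]
tool_rot: [[-0.758, 0.653, -0.002], [0.653, 0.758, -0.001], [0.001, -0.002, -1.0]]
ft_force: [-0.0, -0.4, -1.9]
grip_width: 0.0433
gripper_force: 41.4
```

```bash
python3 - <<'E'
from h import *
o=env.observe();print(o["position"],toU(o["position"]),o["gripper_force"])
to(W((-.056,-.017,.112)),49.1)
E
```

```text
[0.54344527 0.30761748 0.16440485] [-0.05917295 -0.02009412  0.16440485] 41.42394316881109
[0.0061, 0.0066, 0.1048, -0.001, -0.0004, 0.0012]
```

arm_command(commands=[1,0,0.002,0,0,0,0,1,0,0.002,0.03,0,0,0,1,0,0.002,0.06,0,0,0,1,0,0.002,0.08,0,0,0,1,0,0.002,0.094,0,0,0,1,0,0.002,0.1,0,0,0,1,0,0.002,0.106,0,0,0,1,0,0.002,0.106,0,0,0])

```text
time_s: 25.78
position: [0.5447, 0.3086, 0.1125]
tool_rot: [[-0.755, 0.655, -0.0], [0.655, 0.755, -0.0], [0.0, -0.0, -1.0]]
ft_force: [-0.7, -0.5, -0.3]
grip_width: 0.0431
gripper_force: 41.4
```

arm_command(commands=[-0.5,0,0,0,0,0,0,-0.5,0,0,0,0,0,0,-0.5,0,0,0,0,0,0,-0.5,0,0,-0.04,0,0,0,-0.5,0,0,-0.1,0,0,0,-0.5,0,0,-0.16,0,0,0,-0.5,0,0,-0.16,0,0,0])

```text
time_s: 26.37
position: [0.5466, 0.3095, 0.1992]
tool_rot: [[-0.756, 0.655, 0.011], [0.655, 0.756, 0.004], [-0.006, 0.01, -1.0]]
ft_force: [0.3, -0.5, 1.1]
grip_width: 0.064
gripper_force: 0.0
```

```bash
python3 - <<'E'
from h import *
o=env.observe();print(o["position"],toU(o["position"]))
g=W((-.0535,-.079,.2)); to(g,14.1); b=W((-.0525,-.139,.2)); to(b,14.1)
E
```

```text
[0.54658918 0.30949819 0.1992446 ] [-0.05569296 -0.02123908  0.1992446 ]
[-0.1155, 0.0044, -0.0008, 0.0053, 0.0012, 0.2915]
[-0.2355, 0.0065, -0.0001, 0.0053, 0.0012, 0.2915]
```

arm_command(commands=[-0.27,-0.116,0.004,0,0,0,0.25,-0.27,-0.116,0.004,0,0,0,0.25,-0.27,-0.116,0.004,0,0,0,0.25,-0.27,-0.116,0.004,0,0,0,0.25,-0.27,-0.116,0.004,0,0,0,0.25,-0.27,-0.116,0.004,0,0,0,0.25])

```text
time_s: 26.87
position: [0.5898, 0.2723, 0.1928]
tool_rot: [[-0.328, 0.945, 0.0], [0.945, 0.328, 0.0], [-0.0, 0.0, -1.0]]
ft_force: [-0.7, 0.0, 0.1]
grip_width: 0.0546
gripper_force: 0.0
```

```bash
python3 - <<'E'
from h import *
o=env.observe();print(o["position"],toU(o["position"]))
g=W((-.0535,-.079,.112)); to(g,19.1)
E
```

```text
[0.58979625 0.27225063 0.19276298] [-0.05555722 -0.0782848   0.19276298]
[0.0008, 0.0042, 0.1615, 0.0002, 0.0, 0.0006]
```

arm_command(commands=[-0.27,0.001,0.004,0.02,0,0,0,-0.27,0.001,0.004,0.06,0,0,0,-0.27,0.001,0.004,0.1,0,0,0,-0.27,0.001,0.004,0.14,0,0,0,-0.27,0.001,0.004,0.161,0,0,0,-0.27,0.001,0.004,0.161,0,0,0,1,0.001,0.004,0.161,0,0,0,1,0.001,0.004,0.161,0,0,0,1,0.001,0.004,0.161,0,0,0,1,0.001,0.004,0.161,0,0,0,1,0.001,0.004,0.161,0,0,0], newtons=25)

```text
time_s: 27.78
position: [0.5917, 0.2734, 0.1127]
tool_rot: [[-0.327, 0.945, 0.001], [0.945, 0.327, 0.0], [-0.0, 0.001, -1.0]]
ft_force: [-0.1, 0.3, -0.5]
grip_width: 0.0444
gripper_force: 28.1
```

arm_command(commands=[1,0,0,0,0,0,-0.5,1,0,0,0,0,0,-0.5,1,0,0,0,0,0,-0.5,1,0,0,0,0,0,-0.5,1,0,0,0,0,0,-0.5,1,0,0,0,0,0,-0.5,1,0,0,0,0,0,-0.5,1,0,0,0,0,0,-0.5,1,0,0,0,0,0,-0.5,1,0,0,0,0,0,-0.5,1,0,0,0,0,0,-0.5])

```text
time_s: 28.7
position: [0.5916, 0.2733, 0.1123]
tool_rot: [[-0.981, 0.192, 0.0], [0.192, 0.981, 0.0], [-0.0, 0.0, -1.0]]
ft_force: [0.4, -0.1, -1.7]
grip_width: 0.0439
gripper_force: 28.1
```

arm_command(commands=[-0.27,0,0,0,0,0,0,-0.27,0,0,0,0,0,0,-0.27,0,0,0,0,0,0,-0.27,0,0,-0.04,0,0,0,-0.27,0,0,-0.1,0,0,0,-0.27,0,0,-0.16,0,0,0,-0.27,0,0,-0.16,0,0,0])

```text
time_s: 29.28
position: [0.5934, 0.2739, 0.1987]
tool_rot: [[-0.982, 0.19, 0.011], [0.19, 0.982, 0.003], [-0.01, 0.005, -1.0]]
ft_force: [-0.4, 0.8, 1.5]
grip_width: 0.0544
gripper_force: 0.0
```

```bash
python3 - <<'E'
from h import *
o=env.observe();print(o["position"],toU(o["position"]))
g=W((-.0525,-.139,.2)); to(g,19.1)
E
```

```text
[0.59340537 0.27391393 0.19869119] [-0.05193698 -0.07992373  0.19869119]
[-0.1018, -0.0599, -0.0019, 0.0045, 0.0031, 0.4995]
```

arm_command(commands=[-0.27,-0.102,-0.06,0,0,0,0.5,-0.27,-0.102,-0.06,0,0,0,0.5,-0.27,-0.102,-0.06,0,0,0,0.5,-0.27,-0.102,-0.06,0,0,0,0.5,-0.27,-0.102,-0.06,0,0,0,0.5,-0.27,-0.102,-0.06,0,0,0,0.5,-0.27,-0.102,-0.06,0,0,0,0.5,-0.27,-0.102,-0.06,0,0,0,0.5,-0.27,-0.102,-0.06,0,0,0,0.5,-0.27,-0.102,-0.06,0,0,0,0.5])

```text
time_s: 30.12
position: [0.6359, 0.2342, 0.192]
tool_rot: [[-0.325, 0.946, 0.0], [0.946, 0.325, 0.0], [-0.0, 0.0, -1.0]]
ft_force: [0.0, 0.3, -0.2]
grip_width: 0.0539
gripper_force: 0.0
```

```bash
python3 - <<'E'
from h import *
o=env.observe();print(o["position"],toU(o["position"]))
g=W((-.0525,-.139,.112)); to(g,19.1)
E
```

```text
[0.63593909 0.23420328 0.19203991] [-0.05410384 -0.13807317  0.19203991]
[0.0, 0.0037, 0.1601, 0.0001, 0.0, -0.0013]
```

arm_command(commands=[-0.27,0,0.003,0.02,0,0,0,-0.27,0,0.003,0.06,0,0,0,-0.27,0,0.003,0.1,0,0,0,-0.27,0,0.003,0.14,0,0,0,-0.27,0,0.003,0.16,0,0,0,-0.27,0,0.003,0.16,0,0,0,1,0,0.003,0.16,0,0,0,1,0,0.003,0.16,0,0,0,1,0,0.003,0.16,0,0,0,1,0,0.003,0.16,0,0,0,1,0,0.003,0.16,0,0,0], newtons=25)

```text
time_s: 31.03
position: [0.6375, 0.2347, 0.1127]
tool_rot: [[-0.327, 0.945, 0.001], [0.945, 0.327, 0.0], [-0.0, 0.001, -1.0]]
ft_force: [-0.2, -0.4, -1.2]
grip_width: 0.0432
gripper_force: 27.2
```

arm_command(commands=[1,0,0,0,0,0,-0.5,1,0,0,0,0,0,-0.5,1,0,0,0,0,0,-0.5,1,0,0,0,0,0,-0.5,1,0,0,0,0,0,-0.5,1,0,0,0,0,0,-0.5,1,0,0,0,0,0,-0.5,1,0,0,0,0,0,-0.5,1,0,0,0,0,0,-0.5,1,0,0,0,0,0,-0.5,1,0,0,0,0,0,-0.5])

```text
time_s: 31.95
position: [0.6374, 0.2347, 0.1123]
tool_rot: [[-0.981, 0.192, 0.0], [0.192, 0.981, 0.0], [-0.0, 0.0, -1.0]]
ft_force: [0.2, -0.6, -0.1]
grip_width: 0.0432
gripper_force: 27.3
```

arm_command(commands=[-0.27,0,0,0,0,0,0,-0.27,0,0,0,0,0,0,-0.27,0,0,0,0,0,0,-0.27,0,0,-0.04,0,0,0,-0.27,0,0,-0.1,0,0,0,-0.27,0,0,-0.2,0,0,0,-0.27,0,0,-0.22,0,0,0])

```text
time_s: 32.53
position: [0.6382, 0.2349, 0.2276]
tool_rot: [[-0.982, 0.19, 0.007], [0.19, 0.982, 0.001], [-0.006, 0.003, -1.0]]
ft_force: [0.3, -0.8, 1.1]
grip_width: 0.0539
gripper_force: 0.0
```

```bash
python3 - <<'E'
from h import *
o=env.observe();print(o["position"],toU(o["position"]))
to([.33,-.15,.25],0)
to([.2,-.42,.25],-30,([.33,-.15,.25],0))
E
```

```text
[0.63820143 0.2349269  0.22757124] [-0.05207565 -0.13930938  0.22757124]
[0.4584, -0.8729, -0.05, 0.0031, 0.0018, 0.6586]
[-0.54, -0.26, 0.0, 0.0, 0.0, 0.25]
```

arm_command(commands=[-0.27,0.458,-0.873,-0.05,0,0,0.659,-0.27,0.458,-0.873,-0.05,0,0,0.659,-0.27,0.458,-0.873,-0.05,0,0,0.659,-0.27,0.458,-0.873,-0.05,0,0,0.659,-0.27,0.458,-0.873,-0.05,0,0,0.659,-0.27,0.458,-0.873,-0.05,0,0,0.659,-0.27,0.458,-0.873,-0.05,0,0,0.659,-0.27,0.458,-0.873,-0.05,0,0,0.659,-0.27,0.458,-0.873,-0.05,0,0,0.659,-0.27,0.458,-0.873,-0.05,0,0,0.659,-0.27,0.458,-0.873,-0.05,0,0,0.659,-0.27,0.458,-0.873,-0.05,0,0,0.659])

```text
time_s: 33.53
position: [0.3279, -0.1517, 0.2476]
tool_rot: [[0.008, 1.0, 0.001], [1.0, -0.008, -0.001], [-0.001, 0.001, -1.0]]
ft_force: [1.3, -0.9, 0.2]
grip_width: 0.0543
gripper_force: 0.0
```

arm_command(commands=[-0.27,-0.3,-0.3,0,0,0,0.15,-0.27,-0.3,-0.3,0,0,0,0.15,-0.27,-0.3,-0.3,0,0,0,0.15,-0.27,-0.3,-0.3,0,0,0,0.15,-0.27,-0.3,-0.3,0,0,0,0.15,-0.27,-0.3,-0.3,0,0,0,0.15,-0.27,-0.3,-0.3,0,0,0,0.15])

```text
time_s: 34.12
position: [0.1781, -0.3018, 0.2472]
tool_rot: [[0.315, 0.949, 0.0], [0.949, -0.315, -0.0], [-0.0, 0.0, -1.0]]
ft_force: [-0.4, -0.6, -0.1]
grip_width: 0.0543
gripper_force: 0.0
```

```bash
cat > zoom.py <<'E'
from h import *
import sys
T=cam("top");S=cam("side")
np.savez(sys.argv[1]+".npz",s=S["image"],t=T["image"])
s=S["image"][:,:,::-1];t=T["image"][:,:,::-1]
def c(i,p,w,h,k):
    x,y=(np.round(p)-[w/2,h/2]).astype(int)
    o=cv2.resize(i[y:y+h,x:x+w],None,fx=k,fy=k,interpolation=cv2.INTER_LANCZOS4); o=cv2.addWeighted(o,2,cv2.GaussianBlur(o,(0,0),k),-1,0)
    return cv2.convertScaleAbs(o,alpha=1.3),(x,y)
J=dict(sugar=(-.073,.118,.07),og=(-.057,.037,.07),ob=(-.058,-.018,.07),g=(-.0535,-.079,.07),b=(-.0525,-.139,.07))
out=[];o2=[]
for n,q in J.items():
    w,h=(28,42) if n=="sugar" else (22,42)
    if n=="sugar": w=32
    a,x=c(s,proj(S,W(q))[0],w,h,6.6); b,y=c(t,proj(T,W(q))[0],w,36,6.6); out.append(a);o2.append(b);print(n,x,y,a.shape)
o=np.vstack([np.hstack(out),np.hstack(o2)]);print(o.shape);cv2.imwrite(f"pics/{sys.argv[1]}.png",o)
E
python3 zoom.py z2
```

```text
sugar (np.int64(250), np.int64(224)) (np.int64(260), np.int64(239)) (277, 211, 3)
og (np.int64(279), np.int64(206)) (np.int64(279), np.int64(212)) (277, 145, 3)
ob (np.int64(296), np.int64(197)) (np.int64(291), np.int64(197)) (277, 145, 3)
g (np.int64(314), np.int64(187)) (np.int64(303), np.int64(180)) (277, 145, 3)
b (np.int64(332), np.int64(177)) (np.int64(316), np.int64(164)) (277, 145, 3)
(515, 791, 3)
```

View pics/z2.png

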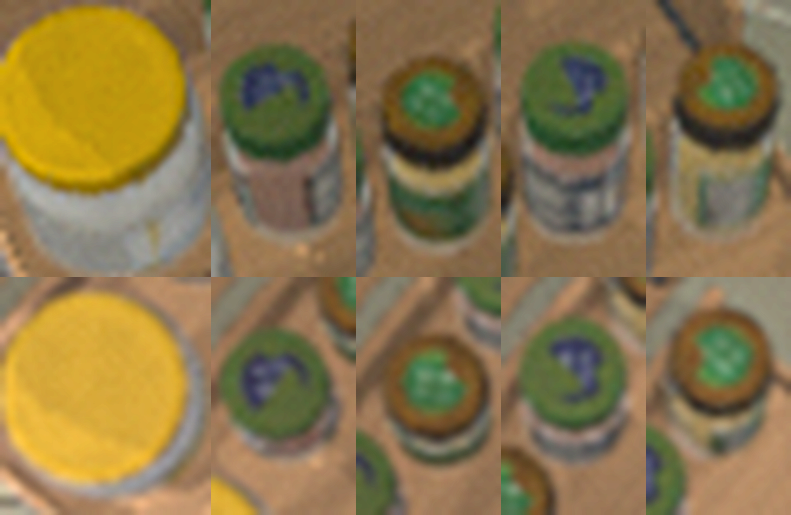

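```bash
cat > comp.py <<'E'
from h import *
S=cam("side");T=cam("top"); z=np.load("z2.npz"); s2,t2=z["s"],z["t"]
s0=cv2.imread("pics/side0.png")[:,:,::-1].copy();t0=cv2.imread("pics/top0.png")[:,:,::-1].copy()
s1=s0.copy(); s1[160:320,250:470]=cv2.resize(cv2.imread("pics/s2.png")[:,:,::-1],(220,160),interpolation=cv2.INTER_AREA)
V={"g1":(s1,(325.6,201.1),.016,.106),"og1":(s0,(390,273.8),0,.106),"og2":(s2,(288.8,219.9),.016,.106),"g2":(s2,(325.2,201.1),.016,.106),
"b1":(s1,(344.7,190),.016,.105),"ob1":(s0,(451,290),0,.105),"ob2":(s2,(307.7,212.2),.016,.105),"b2":(s2,(344.3,190.2),.016,.105)}
def cap(img,uv,z0,H):
    # refine centre of icon-bearing cap by best colour-insensitive circle: keep given
    p=atz(S,uv,z0+H); c=captop(S,img,p,z0+H,.0225,128).astype(np.float32)
    return cv2.warpPolar(c,(40,720),(63.5,63.5),48,cv2.WARP_POLAR_LINEAR)[:,4:34]
def rot(a,b):
    # degrees of rotation b relative to a, azimuth positive (ccw from above); polar angle in image is clockwise
    A=a-a.mean(0);B=b-b.mean(0); s=[(np.roll(A,k,0)*B).sum() for k in range(720)]; k=int(np.argmax(s)); d=-k/2
    return (d+180)%360-180, s[k]/np.sqrt((A*A).sum()*(B*B).sum())
if __name__=="__main__":
    for G in(("g1","og1","og2","g2"),("b1","ob1","ob2","b2")):
        c={k:cap(*V[k]) for k in G}
        for i in range(4):
            for j in range(i): r,q=rot(c[G[j]],c[G[i]]);print(G[j],"->",G[i],r,round(float(q),2))
E
python3 comp.py
```

```text
g1 -> og1 123.0 0.42
g1 -> og2 96.5 0.41
og1 -> og2 -109.5 0.58
g1 -> g2 23.0 0.54
og1 -> g2 159.5 0.37
og2 -> g2 -85.5 0.74
b1 -> ob1 -28.0 0.33
b1 -> ob2 -83.5 0.55
ob1 -> ob2 158.5 0.52
b1 -> b2 54.0 0.47
ob1 -> b2 83.0 0.86
ob2 -> b2 -52.0 0.48
```

```bash
cat > reg.py <<'E'
from comp import *
def ch(k):
    img,uv,z0,H=V[k]; p=atz(S,uv,z0+H); c=captop(S,img,p,z0+H,.0225,128).astype(np.float32)
    return (c[...,2]-c[...,1]) if "g" in k else (c[...,1]-c[...,0])
M=np.zeros((76,76),np.float32); cv2.circle(M,(38,38),36,1,-1)
def reg(A,B):
    best=(-2,0)
    for a in np.arange(-180,180,2.):
        R=cv2.getRotationMatrix2D((63.5,63.5),a,1); t=cv2.warpAffine(A,R,(128,128),borderMode=cv2.BORDER_REPLICATE)[26:102,26:102]
        m=cv2.matchTemplate(B[12:116,12:116],t,cv2.TM_CCOEFF_NORMED,mask=M); v=m.max()
        if v>best[0]: best=(v,a)
    return best  # positive a = ccw in image (down=front,right=-y, seen from above) = +azimuth
if __name__=="__main__":
    for G in(("g1","og1","og2","g2"),("b1","ob1","ob2","b2")):
        c={k:ch(k) for k in G}
        for i in range(4):
            for j in range(i): v,a=reg(c[G[j]],c[G[i]]);print(G[j],"->",G[i],a,round(float(v),2))
E
python3 reg.py
```

```text
g1 -> og1 -110.0 0.99
g1 -> og2 148.0 0.92
og1 -> og2 -90.0 0.99
g1 -> g2 60.0 0.99
og1 -> g2 166.0 0.97
og2 -> g2 -104.0 0.99
b1 -> ob1 -18.0 0.98
b1 -> ob2 -88.0 0.99
ob1 -> ob2 -66.0 0.99
b1 -> b2 60.0 0.99
ob1 -> b2 76.0 0.99
ob2 -> b2 146.0 0.99
```

```bash
cat > strips.py <<'E'
from comp import *
ROT=dict(g1=0,og1=-106,og2=-196,g2=60,b1=0,ob1=-17,ob2=-86,b2=60)
def strip(d,img,p,z0,r,h0,h1,rot,n):
    rel=np.arange(-180,180,.5); ph=np.radians(UY+180+rel+rot); hs=np.linspace(h1,h0,n)
    PH,HH=np.meshgrid(ph,hs); c,s=np.cos(PH),np.sin(PH)
    P=np.stack([p[0]+r*c,p[1]+r*s,z0+HH],-1).reshape(-1,3); uv=proj(d,P).astype(np.float32)
    D=np.array(d["origin"])-P; vis=(D[:,0]*c.ravel()+D[:,1]*s.ravel())/np.hypot(D[:,0],D[:,1])>.25
    o=cv2.remap(img,uv[:,0].reshape(PH.shape),uv[:,1].reshape(PH.shape),cv2.INTER_LANCZOS4); o[~vis.reshape(PH.shape)]=0
    return o
if __name__=="__main__":
    rows=[]
    for k in ROT:
        img,uv,z0,H=V[k]; p=atz(S,uv,z0+H)
        o=strip(S,img,p,z0,.0215,.005,.085,ROT[k],60); o=cv2.convertScaleAbs(o,alpha=1.5)
        g=np.zeros((8,720,3),np.uint8); g[:,::60]=255; g[:,360]=(255,0,255); rows+= [o,g]
    cv2.imwrite("pics/st.png",np.vstack(rows)[:,:,::-1])
E
python3 strips.py
```

```text
(no output)
```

View pics/st.png

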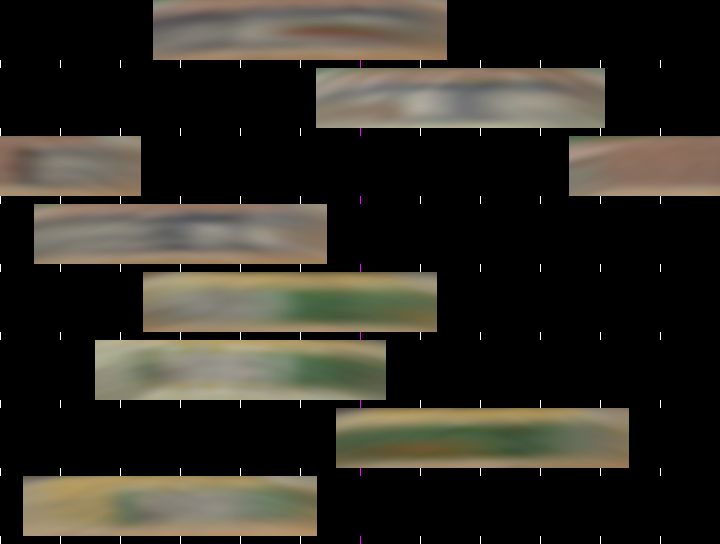

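```bash
python3 - <<'E'
from h import *
o=env.observe();print(o["position"])
m=([.42,.03,.24],15.)
og=([.503,.3476,.16],73.5); og_end=([.503,.3476,.16],24.7)
ob=([.5447,.3086,.16],22.6); ob_e=([.5447,.3086,.16],75.6)
g=([.5920,.2736,.16],70.3); g_e=([.5920,.2736,.16],27.8)
b=([.6378,.2350,.16],72.35); b_e=([.6378,.2350,.16],25.85)
to(*m); to(*og,m); to(*ob,og_end); to(*g,ob_e); to(*b,g_e)
E
```

```text
[ 0.18031087 -0.29976405  0.24714846]
[0.7749, 0.2535, 0.0142, 0.0, 0.0001, -0.2742]
[0.5706, 0.3247, 0.16, 0.0, 0.0, -0.4875]
[-0.1057, 0.0432, 0.0, 0.0, 0.0, 0.0175]
[-0.109, -0.0443, 0.0, 0.0, 0.0, 0.0442]
[-0.111, 0.045, 0.0, 0.0, 0.0, -0.3712]
```

arm_command(commands=[-0.27,0.775,0.254,0.014,0,0,-0.274,-0.27,0.775,0.254,0.014,0,0,-0.274,-0.27,0.775,0.254,0.014,0,0,-0.274,-0.27,0.775,0.254,0.014,0,0,-0.274,-0.27,0.775,0.254,0.014,0,0,-0.274,-0.27,0.775,0.254,0.014,0,0,-0.274,-0.27,0.775,0.254,0.014,0,0,-0.274,-0.27,0.775,0.254,0.014,0,0,-0.274,-0.27,0.775,0.254,0.014,0,0,-0.274,-0.27,0.775,0.254,0.014,0,0,-0.274,-0.27,0.775,0.254,0.014,0,0,-0.274,-0.27,0.775,0.254,0.014,0,0,-0.274])

```text
time_s: 35.52
position: [0.4204, 0.0305, 0.2398]
tool_rot: [[-0.261, 0.965, -0.001], [0.965, 0.261, 0.0], [0.0, -0.001, -1.0]]
ft_force: [-0.4, -0.6, -0.4]
grip_width: 0.0543
gripper_force: 0.0
```

arm_command(commands=[-0.27,0.571,0.325,0,0,0,-0.488,-0.27,0.571,0.325,0,0,0,-0.488,-0.27,0.571,0.325,0,0,0,-0.488,-0.27,0.571,0.325,0,0,0,-0.488,-0.27,0.571,0.325,0,0,0,-0.488,-0.27,0.571,0.325,0,0,0,-0.488,-0.27,0.571,0.325,0,0,0,-0.488,-0.27,0.571,0.325,0,0,0,-0.488,-0.27,0.571,0.325,0,0,0,-0.488,-0.27,0.571,0.325,0.16,0,0,-0.488,-0.27,0.571,0.325,0.16,0,0,-0.488,-0.27,0.571,0.325,0.16,0,0,-0.488])

```text
time_s: 36.52
position: [0.5014, 0.3439, 0.1534]
tool_rot: [[-0.958, 0.287, -0.012], [0.287, 0.958, -0.005], [0.01, -0.009, -1.0]]
ft_force: [-0.6, -1.2, -1.3]
grip_width: 0.0539
gripper_force: 0.0
```

```bash
python3 - <<'E'
from h import *
o=env.observe();print(o["position"],o["grip_width"])
to([.503,.3476,.1125],73.5)
E
```

```text
[0.50139566 0.34392933 0.15341736] 0.05389178404454358
[-0.0018, 0.0087, 0.0817, -0.0041, -0.0048, -0.0013]
```

arm_command(commands=[-0.27,0,0,0,0,0,0,-0.27,0,0,0,0,0,0,-0.27,0,0,0.04,0,0,0,-0.27,0,0,0.07,0,0,0,-0.27,0,0,0.09,0,0,0,-0.27,0,0,0.09,0,0,0])

```text
time_s: 37.02
position: [0.5042, 0.3461, 0.1153]
tool_rot: [[-0.958, 0.286, -0.0], [0.286, 0.958, -0.0], [0.0, -0.0, -1.0]]
ft_force: [-0.4, 0.2, 0.1]
grip_width: 0.0545
gripper_force: 0.0
```

```bash
python3 - <<'E'
from h import *
o=env.observe();print(o["position"],o["grip_width"],o["ft_force"])
to([.503,.3476,.1125],73.5)
E
```

```text
[0.50424449 0.34614642 0.11526588] 0.054516715197115304 [-0.44337647  0.17772333  0.10003661]
[0.0032, 0.0021, 0.0055, -0.0, -0.0, -0.0009]
```

arm_command(commands=[-0.27,0.003,0.002,0.005,0,0,0,1,0.003,0.002,0.005,0,0,0,1,0.003,0.002,0.005,0,0,0,1,0.003,0.002,0.005,0,0,0,1,0.003,0.002,0.005,0,0,0])

```text
time_s: 37.43
position: [0.5035, 0.3481, 0.1139]
tool_rot: [[-0.958, 0.285, 0.002], [0.285, 0.958, 0.001], [-0.002, 0.002, -1.0]]
ft_force: [-0.7, -1.1, 6.1]
grip_width: 0.0442
gripper_force: 25.8
```

arm_command(commands=[1,0,0,0,0,0,0,1,0,0,0,0,0,0.407,1,0,0,0,0,0,0.407,1,0,0,0,0,0,0.407,1,0,0,0,0,0,0.407,1,0,0,0,0,0,0.407,1,0,0,0,0,0,0.407,1,0,0,0,0,0,0.407,1,0,0,0,0,0,0.407,1,0,0,0,0,0,0.407])

```text
time_s: 38.27
position: [0.5036, 0.3486, 0.114]
tool_rot: [[-0.417, 0.909, 0.003], [0.909, 0.417, 0.002], [0.001, 0.004, -1.0]]
ft_force: [-0.2, 1.8, 6.4]
grip_width: 0.0444
gripper_force: 25.6
```

arm_command(commands=[-0.27,0,0,0,0,0,0,-0.27,0,0,0,0,0,0,-0.27,0,0,0,0,0,0,-0.27,0,0,0,0,0,-0.407,-0.27,0,0,0,0,0,-0.407,-0.27,0,0,0,0,0,-0.407,-0.27,0,0,0,0,0,-0.407,-0.27,0,0,0,0,0,-0.407,-0.27,0,0,0,0,0,-0.407,-0.27,0,0,0,0,0,-0.407,-0.27,0,0,0,0,0,-0.407,-0.27,0,0,0,0,0,-0.407])

```text
time_s: 39.27
position: [0.5029, 0.3478, 0.1124]
tool_rot: [[-0.958, 0.288, -0.0], [0.288, 0.958, -0.0], [0.0, -0.0, -1.0]]
ft_force: [-0.7, -0.4, 0.6]
grip_width: 0.0542
gripper_force: 0.0
```

arm_command(commands=[1,0,0,0,0,0,0,1,0,0,0,0,0,0,1,0,0,0,0,0,0,1,0,0,0,0,0,0.407,1,0,0,0,0,0,0.407,1,0,0,0,0,0,0.407,1,0,0,0,0,0,0.407,1,0,0,0,0,0,0.407,1,0,0,0,0,0,0.407,1,0,0,0,0,0,0.407,1,0,0,0,0,0,0.407,1,0,0,0,0,0,0.407])

```text
time_s: 40.27
position: [0.503, 0.3478, 0.1127]
tool_rot: [[-0.418, 0.908, 0.0], [0.908, 0.418, -0.0], [-0.0, 0.0, -1.0]]
ft_force: [0.8, -0.1, 0.7]
grip_width: 0.0443
gripper_force: 25.6
```

arm_command(commands=[-0.27,0,0,0,0,0,0,-0.27,0,0,0,0,0,0,-0.27,0,0,0,0,0,0,-0.27,0,0,0,0,0,-0.407,-0.27,0,0,0,0,0,-0.407,-0.27,0,0,0,0,0,-0.407,-0.27,0,0,0,0,0,-0.407,-0.27,0,0,0,0,0,-0.407,-0.27,0,0,0,0,0,-0.407,-0.27,0,0,0,0,0,-0.407,-0.27,0,0,0,0,0,-0.407,-0.27,0,0,0,0,0,-0.407])

```text
time_s: 41.27
position: [0.5029, 0.3479, 0.1125]
tool_rot: [[-0.958, 0.288, -0.0], [0.288, 0.958, 0.0], [0.0, 0.0, -1.0]]
ft_force: [-0.5, 0.5, 0.3]
grip_width: 0.0542
gripper_force: 0.0
```

arm_command(commands=[1,0,0,0,0,0,0,1,0,0,0,0,0,0,1,0,0,0,0,0,0,1,0,0,0,0,0,0.407,1,0,0,0,0,0,0.407,1,0,0,0,0,0,0.407,1,0,0,0,0,0,0.407,1,0,0,0,0,0,0.407,1,0,0,0,0,0,0.407,1,0,0,0,0,0,0.407,1,0,0,0,0,0,0.407,1,0,0,0,0,0,0.407])

```text
time_s: 42.27
position: [0.503, 0.3477, 0.1127]
tool_rot: [[-0.418, 0.908, 0.0], [0.908, 0.418, -0.0], [-0.0, 0.0, -1.0]]
ft_force: [-0.4, -1.1, 2.3]
grip_width: 0.0445
gripper_force: 25.5
```

arm_command(commands=[-0.27,0,0,0,0,0,0,-0.27,0,0,0,0,0,0,-0.27,0,0,0,0,0,0,-0.27,0,0,-0.04,0,0,0,-0.27,0,0,-0.095,0,0,0,-0.27,0,0,-0.095,0,0,0,-0.27,-0.106,0.043,-0.095,0,0,0.018,-0.27,-0.106,0.043,-0.095,0,0,0.018,-0.27,-0.106,0.043,-0.095,0,0,0.018,-0.27,-0.106,0.043,-0.095,0,0,0.018])

```text
time_s: 43.1
position: [0.5447, 0.3081, 0.1595]
tool_rot: [[-0.381, 0.925, -0.001], [0.925, 0.381, 0.0], [0.0, -0.001, -1.0]]
ft_force: [-0.1, 0.5, 0.4]
grip_width: 0.054
gripper_force: 0.0
```

```bash
python3 - <<'E'
from h import *
o=env.observe();print(o["position"],o["grip_width"],o["ft_force"])
to([.5447,.3086,.1125],22.6)
E
```

```text
[0.54472842 0.30807522 0.1595007 ] 0.05401754046605568 [-0.05879385  0.5342731   0.43863437]
[0.001, 0.0004, 0.094, -0.0004, -0.0002, -0.0019]
```

arm_command(commands=[-0.27,0,0,0.04,0,0,0,-0.27,0,0,0.07,0,0,0,-0.27,0,0,0.094,0,0,0,-0.27,0,0,0.094,0,0,0,-0.27,0,0,0.094,0,0,0,1,0,0,0.094,0,0,0,1,0,0,0.094,0,0,0,1,0,0,0.094,0,0,0,1,0,0,0.094,0,0,0])

```text
time_s: 43.85
position: [0.5447, 0.3088, 0.1139]
tool_rot: [[-0.382, 0.924, 0.001], [0.924, 0.382, 0.0], [-0.0, 0.001, -1.0]]
ft_force: [-2.0, -0.7, 3.9]
grip_width: 0.0431
gripper_force: 25.7
```

arm_command(commands=[1,0,0,0,0,0,0,1,0,0,0,0,0,-0.442,1,0,0,0,0,0,-0.442,1,0,0,0,0,0,-0.442,1,0,0,0,0,0,-0.442,1,0,0,0,0,0,-0.442,1,0,0,0,0,0,-0.442,1,0,0,0,0,0,-0.442,1,0,0,0,0,0,-0.442,1,0,0,0,0,0,-0.442,1,0,0,0,0,0,-0.442])

```text
time_s: 44.77
position: [0.5454, 0.3089, 0.114]
tool_rot: [[-0.967, 0.253, 0.003], [0.253, 0.967, 0.001], [-0.003, 0.002, -1.0]]
ft_force: [1.3, 0.7, 5.5]
grip_width: 0.0432
gripper_force: 25.2
```

arm_command(commands=[-0.27,0,0,0,0,0,0,-0.27,0,0,0,0,0,0,-0.27,0,0,0,0,0,0,-0.27,0,0,-0.04,0,0,0,-0.27,0,0,-0.095,0,0,0,-0.27,0,0,-0.095,0,0,0,-0.27,-0.109,-0.044,-0.095,0,0,0.044,-0.27,-0.109,-0.044,-0.095,0,0,0.044,-0.27,-0.109,-0.044,-0.095,0,0,0.044,-0.27,-0.109,-0.044,-0.095,0,0,0.044,-0.27,-0.109,-0.044,-0.095,0,0,0.044])

```text
time_s: 45.68
position: [0.591, 0.274, 0.1601]
tool_rot: [[-0.941, 0.339, -0.001], [0.339, 0.941, -0.0], [0.001, -0.001, -1.0]]
ft_force: [-0.1, -0.8, -0.2]
grip_width: 0.0543
gripper_force: 0.0
```

arm_command(commands=[-0.27,0,0,0.04,0,0,0,-0.27,0,0,0.07,0,0,0,-0.27,0,0,0.095,0,0,0,-0.27,0,0,0.095,0,0,0,-0.27,0,0,0.095,0,0,0,1,0,0,0.095,0,0,0,1,0,0,0.095,0,0,0,1,0,0,0.095,0,0,0,1,0,0,0.095,0,0,0])

```text
time_s: 46.43
position: [0.5921, 0.2739, 0.1142]
tool_rot: [[-0.941, 0.339, 0.002], [0.339, 0.941, 0.001], [-0.002, 0.001, -1.0]]
ft_force: [0.3, 0.6, 4.2]
grip_width: 0.0444
gripper_force: 26.0
```

arm_command(commands=[1,0,0,0,0,0,0,1,0,0,0,0,0,0.354,1,0,0,0,0,0,0.354,1,0,0,0,0,0,0.354,1,0,0,0,0,0,0.354,1,0,0,0,0,0,0.354,1,0,0,0,0,0,0.354,1,0,0,0,0,0,0.354,1,0,0,0,0,0,0.354,1,0,0,0,0,0,0.354])

```text
time_s: 47.27
position: [0.5922, 0.2734, 0.1141]
tool_rot: [[-0.465, 0.885, 0.002], [0.885, 0.465, -0.0], [-0.001, 0.001, -1.0]]
ft_force: [0.1, -0.9, 7.0]
grip_width: 0.0441
gripper_force: 26.3
```

arm_command(commands=[-0.27,0,0,0,0,0,0,-0.27,0,0,0,0,0,0,-0.27,0,0,0,0,0,0,-0.27,0,0,-0.04,0,0,0,-0.27,0,0,-0.095,0,0,0,-0.27,0,0,-0.095,0,0,0,-0.27,-0.111,0.045,-0.095,0,0,-0.371,-0.27,-0.111,0.045,-0.095,0,0,-0.371,-0.27,-0.111,0.045,-0.095,0,0,-0.371,-0.27,-0.111,0.045,-0.095,0,0,-0.371,-0.27,-0.111,0.045,-0.095,0,0,-0.371,-0.27,-0.111,0.045,-0.095,0,0,-0.371])

```text
time_s: 48.27
position: [0.6375, 0.2348, 0.16]
tool_rot: [[-0.946, 0.325, -0.001], [0.325, 0.946, -0.0], [0.001, -0.0, -1.0]]
ft_force: [-0.1, -0.2, -0.8]
grip_width: 0.0541
gripper_force: 0.0
```

arm_command(commands=[-0.27,0,0,0,0,0,0,-0.27,0,0,0,0,0,0,-0.27,0,0,0,0,0,0])

```text
time_s: 48.52
position: [0.6374, 0.235, 0.1604]
tool_rot: [[-0.942, 0.334, -0.0], [0.334, 0.942, -0.0], [0.0, -0.0, -1.0]]
ft_force: [-0.2, 0.7, -0.1]
grip_width: 0.0542
gripper_force: 0.0
```

```bash
python3 - <<'E'
from h import *
o=env.observe();print(o["position"],o["grip_width"],o["ft_force"])
to([.6378,.2350,.1125],72.35)
E
```

```text
[0.63741093 0.2349876  0.16038522] 0.054159439715688415 [-0.19111876  0.69073753 -0.12923145]
[-0.0007, 0.0003, 0.0958, -0.0001, -0.0001, -0.0157]
```

arm_command(commands=[-0.27,0,0,0.04,0,0,0,-0.27,0,0,0.07,0,0,0,-0.27,0,0,0.095,0,0,0,-0.27,0,0,0.095,0,0,0,-0.27,0,0,0.095,0,0,0,1,0,0,0.095,0,0,0,1,0,0,0.095,0,0,0,1,0,0,0.095,0,0,0,1,0,0,0.095,0,0,0])

```text
time_s: 49.27
position: [0.6379, 0.2351, 0.1142]
tool_rot: [[-0.944, 0.331, 0.002], [0.331, 0.944, 0.0], [-0.002, 0.001, -1.0]]
ft_force: [-1.4, 0.1, 3.7]
grip_width: 0.0433
gripper_force: 25.9
```

arm_command(commands=[1,0,0,0,0,0,0,1,0,0,0,0,0,0.388,1,0,0,0,0,0,0.388,1,0,0,0,0,0,0.388,1,0,0,0,0,0,0.388,1,0,0,0,0,0,0.388,1,0,0,0,0,0,0.388,1,0,0,0,0,0,0.388,1,0,0,0,0,0,0.388,1,0,0,0,0,0,0.388])

```text
time_s: 50.1
position: [0.638, 0.2345, 0.1142]
tool_rot: [[-0.408, 0.913, 0.002], [0.913, 0.408, -0.001], [-0.001, 0.001, -1.0]]
ft_force: [0.1, -1.0, 5.3]
grip_width: 0.0434
gripper_force: 26.1
```

arm_command(commands=[-0.27,0,0,0,0,0,0,-0.27,0,0,0,0,0,0,-0.27,0,0,0,0,0,0,-0.27,0,0,0,0,0,-0.388,-0.27,0,0,0,0,0,-0.388,-0.27,0,0,0,0,0,-0.388,-0.27,0,0,0,0,0,-0.388,-0.27,0,0,0,0,0,-0.388,-0.27,0,0,0,0,0,-0.388,-0.27,0,0,0,0,0,-0.388,-0.27,0,0,0,0,0,-0.388,-0.27,0,0,0,0,0,-0.388])

```text
time_s: 51.1
position: [0.6374, 0.235, 0.1128]
tool_rot: [[-0.943, 0.333, -0.001], [0.333, 0.943, -0.0], [0.0, -0.0, -1.0]]
ft_force: [0.3, -0.0, -0.5]
grip_width: 0.054
gripper_force: 0.0
```

arm_command(commands=[1,0,0,0,0,0,0,1,0,0,0,0,0,0,1,0,0,0,0,0,0,1,0,0,0,0,0,0.388,1,0,0,0,0,0,0.388,1,0,0,0,0,0,0.388,1,0,0,0,0,0,0.388,1,0,0,0,0,0,0.388,1,0,0,0,0,0,0.388,1,0,0,0,0,0,0.388,1,0,0,0,0,0,0.388,1,0,0,0,0,0,0.388])

```text
time_s: 52.1
position: [0.6375, 0.2351, 0.1131]
tool_rot: [[-0.41, 0.912, 0.0], [0.912, 0.41, 0.0], [0.0, 0.0, -1.0]]
ft_force: [0.1, 1.0, -0.2]
grip_width: 0.0434
gripper_force: 25.5
```

arm_command(commands=[-0.27,0,0,0,0,0,0,-0.27,0,0,0,0,0,0,-0.27,0,0,0,0,0,0,-0.27,0,0,-0.04,0,0,0,-0.27,0,0,-0.1,0,0,0,-0.27,0,0,-0.18,0,0,0,-0.27,0,0,-0.24,0,0,0,-0.27,0,0,-0.24,0,0,0])

```text
time_s: 52.77
position: [0.6391, 0.2353, 0.2407]
tool_rot: [[-0.409, 0.912, 0.012], [0.912, 0.409, 0.002], [-0.003, 0.012, -1.0]]
ft_force: [0.5, -0.2, 0.7]
grip_width: 0.0544
gripper_force: 0.0
```

```bash
python3 - <<'E'
from h import *
o=env.observe();print(o["position"])
m=([.36,-.14,.25],0.)
to(*m); to([.19,-.31,.25],-15,m)
E
```

```text
[0.63914315 0.23525426 0.24070449]
[-0.4565, -0.8162, -0.027, 0.006, 0.0002, 0.2012]
[-0.34, -0.34, 0.0, 0.0, 0.0, 0.125]
```

arm_command(commands=[-0.27,-0.456,-0.816,-0.027,0,0,0.201,-0.27,-0.456,-0.816,-0.027,0,0,0.201,-0.27,-0.456,-0.816,-0.027,0,0,0.201,-0.27,-0.456,-0.816,-0.027,0,0,0.201,-0.27,-0.456,-0.816,-0.027,0,0,0.201,-0.27,-0.456,-0.816,-0.027,0,0,0.201,-0.27,-0.456,-0.816,-0.027,0,0,0.201,-0.27,-0.456,-0.816,-0.027,0,0,0.201,-0.27,-0.456,-0.816,-0.027,0,0,0.201,-0.27,-0.456,-0.816,-0.027,0,0,0.201,-0.27,-0.456,-0.816,-0.027,0,0,0.201,-0.27,-0.456,-0.816,-0.027,0,0,0.201])

```text
time_s: 53.77
position: [0.3556, -0.1431, 0.2468]
tool_rot: [[0.004, 1.0, -0.0], [1.0, -0.004, -0.002], [-0.002, -0.0, -1.0]]
ft_force: [0.5, -0.1, -0.2]
grip_width: 0.0541
gripper_force: 0.0
```

arm_command(commands=[-0.27,-0.34,-0.34,0,0,0,0.125,-0.27,-0.34,-0.34,0,0,0,0.125,-0.27,-0.34,-0.34,0,0,0,0.125,-0.27,-0.34,-0.34,0,0,0,0.125,-0.27,-0.34,-0.34,0,0,0,0.125,-0.27,-0.34,-0.34,0,0,0,0.125,-0.27,-0.34,-0.34,0,0,0,0.125])

```text
time_s: 54.35
position: [0.1849, -0.3133, 0.2466]
tool_rot: [[0.264, 0.964, -0.001], [0.964, -0.264, -0.002], [-0.002, -0.0, -1.0]]
ft_force: [-0.6, 0.3, 0.0]
grip_width: 0.054
gripper_force: 0.0
```

```bash
cat > v3.py <<'E'
from h import *
import sys
n=sys.argv[1]
T=cam("top");S=cam("side"); np.savez(n+".npz",s=S["image"],t=T["image"])
im=S["image"][:,:,::-1]
def c(x,y,w,h,k):
    o=cv2.resize(im[y:y+h,x:x+w],None,fx=k,fy=k,interpolation=cv2.INTER_LANCZOS4); o=cv2.addWeighted(o,2,cv2.GaussianBlur(o,(0,0),k),-1,0)
    return cv2.convertScaleAbs(o,alpha=1.3)
A=c(242,218,42,52,9)   # 378x468
B=c(276,178,84,66,5)   # 420x330
Cc=cv2.resize(T["image"][150:265,225:365,::-1],None,fx=2.3,fy=2.3)
Z=np.zeros((600,800,3),np.uint8); Z[:468,:378]=A; Z[:330,378:798]=B; Z[332:332+Cc.shape[0],400:400+Cc.shape[1]]=Cc[:268,:400]
cv2.imwrite(f"pics/{n}.png",Z)
E
python3 v3.py v3
```

```text
(no output)
```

View pics/v3.png

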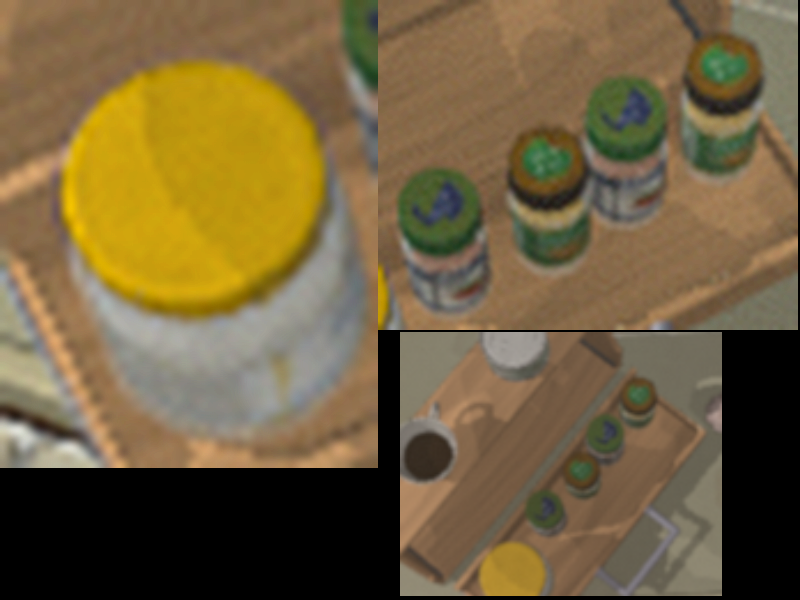

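```bash
python3 - <<'E'
from strips import *
import reg
z=np.load("v3.npz");s3=z["s"]
x0,y0=276,178
c3={"og3":((439-378)/5+x0,203/5+y0,.106),"g3":((626-378)/5+x0,111/5+y0,.106),"ob3":((546-378)/5+x0,156/5+y0,.105),"b3":((724-378)/5+x0,63/5+y0,.105)}
for k,(u,v,H) in c3.items(): V[k]=(s3,(u,v),.016,H)
C={k:reg.ch(k) for k in V}
for a,b in(("og3","g3"),("ob3","b3"),("g1","g3"),("og2","og3"),("b2","b3"),("ob2","ob3"),("b1","b3")): print(a,b,reg.reg(C[a],C[b])[::-1])
for nm,img,uv in(("v3",s3,(263.4,237.1)),("z2",s2,(263.6,237.2)),("s1",s1,(275.8,230.8))):
    p=atz(S,uv,.128); print(nm,p,toU(p))
    o=strip(S,img,p,.016,.042,.012,.07,0,60).astype(float)
    pr=[o[h].mean(0) for h in(slice(0,20),slice(20,40),slice(40,60))]
    for d in range(-100,90,6):
        i=(d+180)*2; v=[q[i:i+12].mean(0) for q in pr]
        if v[1].sum()>20: print(d+3,[f"{x.mean():.0f}/{x[0]-x[2]:+.0f}" for x in v])
E
```

```text
og3 g3 (np.float64(0.0), np.float32(0.9882941))
ob3 b3 (np.float64(2.0), np.float32(0.99023044))
g1 g3 (np.float64(16.0), np.float32(0.9905347))
og2 og3 (np.float64(-144.0), np.float32(0.9901831))
b2 b3 (np.float64(-96.0), np.float32(0.99164355))
ob2 ob3 (np.float64(50.0), np.float32(0.9919684))
b1 b3 (np.float64(-34.0), np.float32(0.9916274))
v3 [0.42651638 0.38638461 0.128     ] [-0.07619465  0.11985904  0.128     ]
-79 ['72/+11', '70/+11', '70/+13']
-73 ['109/+11', '106/+12', '104/+18']
-67 ['111/+8', '106/+8', '104/+15']
-61 ['111/+7', '105/+7', '104/+15']
-55 ['109/+7', '103/+7', '104/+13']
-49 ['108/+9', '105/+7', '103/+13']
-43 ['108/+9', '103/+6', '103/+14']
-37 ['108/+8', '103/+7', '103/+13']
-31 ['107/+7', '103/+6', '105/+12']
-25 ['107/+7', '103/+7', '105/+14']
-19 ['108/+5', '108/+6', '106/+13']
-13 ['111/+5', '114/+5', '106/+13']
-7 ['110/+10', '115/+10', '103/+19']
-1 ['102/+22', '109/+21', '102/+15']
5 ['108/+11', '113/+8', '104/+9']
11 ['110/+4', '114/+4', '104/+10']
17 ['109/+3', '111/+2', '102/+10']
23 ['105/+2', '108/+2', '99/+12']
29 ['98/+0', '101/+1', '98/+17']

[... 1323 characters left out ...]
, '105/+21']
-55 ['107/+8', '104/+7', '102/+20']
-49 ['107/+9', '103/+8', '102/+20']
-43 ['105/+7', '102/+6', '102/+20']
-37 ['105/+8', '102/+6', '103/+20']
-31 ['104/+8', '103/+7', '103/+20']
-25 ['106/+7', '105/+6', '102/+22']
-19 ['111/+4', '113/+4', '101/+24']
-13 ['113/+8', '115/+7', '102/+25']
-7 ['105/+22', '110/+16', '98/+24']
-1 ['106/+17', '112/+9', '100/+18']
5 ['112/+6', '113/+4', '99/+19']
11 ['112/+4', '111/+3', '99/+19']
17 ['106/+1', '109/+3', '98/+23']
23 ['98/-0', '104/+3', '96/+26']
29 ['92/-0', '100/+4', '93/+28']
35 ['89/+1', '95/+7', '90/+31']
41 ['86/+3', '90/+12', '87/+34']
47 ['84/+12', '87/+18', '84/+36']
53 ['85/+25', '86/+27', '84/+40']
59 ['7/+3', '7/+3', '7/+3']
```

```bash
python3 - <<'E'
from strips import *
T3=cam("top")
for k,u,t,act in(("og",((439-378)/5+276,203/5+178),((546-400)/2.3+225,(508-332)/2.3+150),(.503,.3478)),("g",((626-378)/5+276,111/5+178),((605-400)/2.3+225,(437-332)/2.3+150),(.592,.2736)),("b",((724-378)/5+276,63/5+178),((638-400)/2.3+225,(394-332)/2.3+150),(.6375,.2351))):
    print(k,atz(S,u,.122)[:2]-act,atz(T3,t,.122)[:2]-act)
print(atz(S,(263.4,237.1),.128), atz(T3,((513-400)/2.3+225,(578-332)/2.3+150),.128))
for q in [(.429,.389)]: print(toU(q))
# lid blobs by colour, both cameras
for n,d,z in(("S",S,.128),("T",T3,.128)):
    h=cv2.cvtColor(d["image"],cv2.COLOR_RGB2HSV); m=cv2.inRange(h,(18,120,80),(32,255,255)); m[:,:240]=0;m[:215]=0;m[:,310:]=0;m[290:]=0
    ys,xs=np.nonzero(m); c=np.array([xs.mean(),ys.mean()]); (cx,cy),r=cv2.minEnclosingCircle(np.c_[xs,ys].astype(np.float32)); print(n,c,m.sum()/255,atz(d,c,z),xs.min(),xs.max(),ys.min(),ys.max())
m=([.36,.1,.25],40.); to(*m); to(*(np.array([.4295,.389,.2]),74.1),m)
E
```

```text
og [-0.00218699 -0.00064817] [ 0.0023435  -0.00180093]
g [-0.0045073  -0.00198695] [-0.00498599 -0.00015405]
b [-0.00297268 -0.0046345 ] [ 0.00035796 -0.00341804]
[0.42651638 0.38638461 0.128     ] [0.42539046 0.3859669  0.128     ]
[-0.07259168  0.11969419]
S [263.14899713 237.98137536] 698.0 [0.42399661 0.3860011  0.128     ] 248 309 215 253
T [273.44199706 254.86196769] 681.0 [0.4309607  0.38764396 0.128     ] 259 306 215 269
[0.8785, 0.1206, -0.0068, 0.0, 0.0, -0.4573]
[0.3534, 0.478, 0.1, 0.0, 0.0, -0.2842]
```

arm_command(commands=[-1,0.878,0.121,0,0,0,-0.457,-1,0.878,0.121,0,0,0,-0.457,-1,0.878,0.121,0,0,0,-0.457,-1,0.878,0.121,0,0,0,-0.457,-1,0.878,0.121,0,0,0,-0.457,-1,0.878,0.121,0,0,0,-0.457,-1,0.878,0.121,0,0,0,-0.457,-1,0.878,0.121,0,0,0,-0.457,-1,0.878,0.121,0,0,0,-0.457,-1,0.878,0.121,0,0,0,-0.457,-1,0.878,0.121,0,0,0,-0.457,-1,0.878,0.121,0,0,0,-0.457])

```text
time_s: 55.7
position: [0.3609, 0.1036, 0.2466]
tool_rot: [[-0.647, 0.763, 0.001], [0.763, 0.647, 0.001], [0.0, 0.001, -1.0]]
ft_force: [-0.5, -0.5, 0.2]
grip_width: 0.0851
gripper_force: 0.0
```

arm_command(commands=[-1,0.353,0.478,0,0,0,-0.284,-1,0.353,0.478,0,0,0,-0.284,-1,0.353,0.478,0,0,0,-0.284,-1,0.353,0.478,0,0,0,-0.284,-1,0.353,0.478,0,0,0,-0.284,-1,0.353,0.478,0,0,0,-0.284,-1,0.353,0.478,0,0,0,-0.284,-1,0.353,0.478,0.06,0,0,-0.284,-1,0.353,0.478,0.06,0,0,-0.284,-1,0.353,0.478,0.1,0,0,-0.284,-1,0.353,0.478,0.1,0,0,-0.284,-1,0.353,0.478,0.1,0,0,-0.284])

```text
time_s: 56.7
position: [0.4303, 0.3863, 0.197]
tool_rot: [[-0.961, 0.277, -0.002], [0.277, 0.961, -0.001], [0.001, -0.001, -1.0]]
ft_force: [0.5, -0.3, -0.1]
grip_width: 0.0854
gripper_force: 0.0
```

```bash
python3 - <<'E'
from h import *
o=env.observe();print(o["position"],o["grip_width"],o["ft_force"])
to([.4297,.3887,.150],74.1)
E
```

```text
[0.43025118 0.38625613 0.19699382] 0.08539444366651401 [ 0.53573303 -0.27137525 -0.14131758]
[0.0023, 0.0045, 0.094, -0.0007, -0.0006, -0.0017]
```

arm_command(commands=[-1,0.001,0.002,0.03,0,0,0,-1,0.001,0.002,0.06,0,0,0,-1,0.001,0.002,0.09,0,0,0,-1,0.001,0.002,0.09,0,0,0,-1,0.001,0.002,0.09,0,0,0,-1,0.001,0.002,0.09,0,0,0])

```text
time_s: 57.2
position: [0.4311, 0.3883, 0.1534]
tool_rot: [[-0.961, 0.277, 0.002], [0.277, 0.961, 0.001], [-0.002, 0.002, -1.0]]
ft_force: [-0.1, 0.1, 0.5]
grip_width: 0.0856
gripper_force: 0.0
```

```bash
python3 - <<'E'
from h import *
o=env.observe();print(o["position"],o["ft_force"])
to([.4297,.3887,.122],74.1)
E
```

```text
[0.43113664 0.38825471 0.15343142] [-0.14698565  0.12259405  0.53286222]
[0.0031, -0.0, 0.0629, 0.0008, 0.0008, -0.0017]
```

Descend gently and watch the force.

arm_command(commands=[-1,0.003,0,0.015,0,0,0,-1,0.003,0,0.025,0,0,0,-1,0.003,0,0.033,0,0,0,-1,0.003,0,0.038,0,0,0,-1,0.003,0,0.042,0,0,0,-1,0.003,0,0.042,0,0,0])

```text
time_s: 57.7
position: [0.4291, 0.3886, 0.1301]
tool_rot: [[-0.961, 0.277, -0.001], [0.277, 0.961, -0.0], [0.0, -0.001, -1.0]]
ft_force: [-0.2, 0.3, -0.9]
grip_width: 0.0856
gripper_force: 0.0
```

arm_command(commands=[-1,0,0,0.006,0,0,0,-1,0,0,0.012,0,0,0,-1,0,0,0.018,0,0,0,-1,0,0,0.018,0,0,0])

```text
time_s: 58.03
position: [0.4289, 0.3885, 0.1209]
tool_rot: [[-0.961, 0.277, -0.001], [0.277, 0.961, -0.001], [0.001, -0.001, -1.0]]
ft_force: [-0.9, 0.2, -0.5]
grip_width: 0.0854
gripper_force: 0.0
```

arm_command(commands=[1,0,0,0,0,0,0,1,0,0,0,0,0,0,1,0,0,0,0,0,0,1,0,0,0,0,0,0,1,0,0,0,0,0,0], newtons=25)

```text
time_s: 58.45
position: [0.4292, 0.3885, 0.1219]
tool_rot: [[-0.961, 0.277, 0.0], [0.277, 0.961, -0.0], [-0.0, -0.0, -1.0]]
ft_force: [-1.1, -2.7, 4.9]
grip_width: 0.074
gripper_force: 29.6
```

arm_command(commands=[1,0,0,0,0,0,0.05,1,0,0,0,0,0,0.1,1,0,0,0,0,0,0.15,1,0,0,0,0,0,0.2,1,0,0,0,0,0,0.25,1,0,0,0,0,0,0.3,1,0,0,0,0,0,0.35,1,0,0,0,0,0,0.39,1,0,0,0,0,0,0.417,1,0,0,0,0,0,0.417,1,0,0,0,0,0,0.417])

```text
time_s: 59.37
position: [0.4296, 0.3892, 0.1219]
tool_rot: [[-0.406, 0.914, 0.002], [0.914, 0.406, 0.001], [0.001, 0.002, -1.0]]
ft_force: [1.7, 2.3, 2.2]
grip_width: 0.0741
gripper_force: 29.6
```

arm_command(commands=[-1,0,0,0,0,0,0,-1,0,0,0,0,0,0,-1,0,0,0,0,0,0,-1,0,0,0,0,0,0,-1,0,0,-0.04,0,0,0,-1,0,0,-0.1,0,0,0,-1,0,0,-0.18,0,0,0,-1,0,0,-0.24,0,0,0,-1,0,0,-0.24,0,0,0])

```text
time_s: 60.12
position: [0.4306, 0.3896, 0.248]
tool_rot: [[-0.405, 0.914, 0.01], [0.914, 0.405, 0.006], [0.001, 0.011, -1.0]]
ft_force: [0.5, 0.1, 0.0]
grip_width: 0.0855
gripper_force: 0.0
```

```bash
python3 - <<'E'
from h import *
o=env.observe();print(o["position"])
m=([.34,-.1,.25],-10.)
to(*m); to([.19,-.31,.25],-15,m)
E
```

```text
[0.43057848 0.38958755 0.24800608]
[-0.8218, -0.5622, -0.0112, 0.0049, -0.0021, 0.2825]
[-0.4657, -0.2225, 0.0, 0.0, 0.0, 0.0417]
```

arm_command(commands=[-1,-0.822,-0.562,-0.011,0,0,0.283,-1,-0.822,-0.562,-0.011,0,0,0.283,-1,-0.822,-0.562,-0.011,0,0,0.283,-1,-0.822,-0.562,-0.011,0,0,0.283,-1,-0.822,-0.562,-0.011,0,0,0.283,-1,-0.822,-0.562,-0.011,0,0,0.283,-1,-0.822,-0.562,-0.011,0,0,0.283,-1,-0.822,-0.562,-0.011,0,0,0.283,-1,-0.822,-0.562,-0.011,0,0,0.283,-1,-0.822,-0.562,-0.011,0,0,0.283,-1,-0.822,-0.562,-0.011,0,0,0.283,-1,-0.822,-0.562,-0.011,0,0,0.283])

```text
time_s: 61.12
position: [0.3373, -0.1026, 0.2469]
tool_rot: [[0.175, 0.985, -0.0], [0.985, -0.175, -0.0], [-0.0, -0.0, -1.0]]
ft_force: [1.6, -0.4, -0.3]
grip_width: 0.0854
gripper_force: 0.0
```

arm_command(commands=[-1,-0.466,-0.223,0,0,0,0.042,-1,-0.466,-0.223,0,0,0,0.042,-1,-0.466,-0.223,0,0,0,0.042,-1,-0.466,-0.223,0,0,0,0.042,-1,-0.466,-0.223,0,0,0,0.042,-1,-0.466,-0.223,0,0,0,0.042,-1,-0.466,-0.223,0,0,0,0.042,-1,-0.466,-0.223,0,0,0,0.042])

```text
time_s: 61.78
position: [0.1865, -0.3123, 0.2465]
tool_rot: [[0.265, 0.964, -0.0], [0.964, -0.265, 0.001], [0.001, -0.001, -1.0]]
ft_force: [0.1, -0.0, 0.4]
grip_width: 0.0858
gripper_force: 0.0
```

```bash
cat > sug.py <<'E'
from strips import *
import sys
def prof(img,uv):
    p=atz(S,uv,.128); o=strip(S,img,p,.016,.042,.012,.075,0,60).astype(float); return [o[h].mean(0) for h in(slice(0,20),slice(20,40),slice(40,60))]
if __name__=="__main__":
    n=sys.argv[1]; T3=cam("top"); np.savez(n+".npz",s=S["image"],t=T3["image"]); z=np.load("v3.npz")["s"]
    for d in(S,):
        h=cv2.cvtColor(d["image"],cv2.COLOR_RGB2HSV)
        for im in(z,d["image"]):
            h=cv2.cvtColor(im,cv2.COLOR_RGB2HSV); m=cv2.inRange(h,(18,120,80),(32,255,255)); m[:,:240]=0;m[:215]=0;m[:,290:]=0;m[290:]=0
            ys,xs=np.nonzero(m); print(xs.mean(),ys.mean(),len(xs),xs.min(),xs.max(),ys.min(),ys.max())
    a=prof(z,(263.4,237.1)); b=prof(S["image"],(263.4,237.1))
    for d in range(-76,56,4):
        i=(d+180)*2; print(d+2,[f"{x[i:i+8].mean():.0f}/{(x[i:i+8,0]-x[i:i+8,2]).mean():+.0f}" for x in b],[f"{y[i:i+8].mean()/x[i:i+8].mean():.2f}" for x,y in zip(a,b)])
E
python3 sug.py v4
```

```text
262.9540889526542 238.00573888091822 697 248 279 218 252
261.84120171673817 237.89842632331903 699 247 276 224 252
-74 ['119/+9', '114/+7', '117/+11'] ['1.08', '1.07', '1.13']
-70 ['117/+8', '116/+8', '117/+12'] ['1.05', '1.08', '1.13']
-66 ['116/+9', '115/+13', '113/+19'] ['1.02', '1.08', '1.08']
-62 ['113/+11', '111/+24', '109/+24'] ['1.00', '1.05', '1.04']
-58 ['110/+12', '107/+30', '109/+18'] ['0.98', '1.02', '1.04']
-54 ['108/+13', '110/+24', '109/+8'] ['0.97', '1.06', '1.05']
-50 ['108/+11', '114/+14', '109/+5'] ['0.98', '1.09', '1.05']
-46 ['110/+8', '117/+6', '110/+5'] ['0.99', '1.12', '1.06']
-42 ['111/+5', '118/+4', '110/+7'] ['1.00', '1.15', '1.06']
-38 ['113/+4', '118/+4', '109/+7'] ['1.02', '1.15', '1.06']
-34 ['115/+4', '119/+3', '108/+7'] ['1.04', '1.15', '1.04']
-30 ['113/+3', '116/+1', '108/+10'] ['1.03', '1.13', '1.02']
-26 ['111/+1', '113/-1', '109/+13'] ['1.01', '1.10', '1.04']
-22 ['110/+1', '111/-3', '110/+13'] ['1.00', '1.06', '1.05']
-18 ['109/+2', '111/-2', '108/+16'] ['0.98', '1.02', '1.02']
-14 ['110/+1', '111/-1', '106/+18'] ['0.99', '0.97', '0.99']
-10 ['
[... 296 characters left out ...]
'104/+0', '107/+1', '97/+26'] ['0.95', '0.94', '0.92']
14 ['106/+2', '106/+1', '96/+28'] ['0.97', '0.94', '0.93']
18 ['107/+2', '105/+2', '95/+31'] ['0.98', '0.95', '0.93']
22 ['105/+3', '102/+2', '93/+33'] ['1.00', '0.94', '0.93']
26 ['103/+3', '98/+3', '91/+36'] ['1.01', '0.95', '0.91']
30 ['99/+5', '94/+8', '89/+39'] ['1.01', '0.95', '0.92']
34 ['91/+13', '88/+16', '88/+41'] ['0.95', '0.91', '0.92']
38 ['84/+18', '85/+22', '87/+42'] ['0.89', '0.91', '0.93']
42 ['82/+22', '83/+26', '86/+43'] ['0.90', '0.92', '0.95']
46 ['83/+31', '83/+33', '84/+45'] ['0.96', '0.94', '0.97']
50 ['87/+43', '84/+40', '84/+49'] ['1.01', '0.97', '0.99']
54 ['90/+51', '86/+47', '84/+50'] ['1.06', '1.01', '0.99']
```

```bash
python3 - <<'E'
from h import *
m=([.36,.1,.25],40.); to(*m); to([.429,.3900,.16],74.1,m)
e=([.429,.39,.25],24.1); p=([.34,-.1,.25],-10.); to(*p,e)
E
```

```text
[0.8803, 0.1182, -0.0055, 0.0001, -0.0005, -0.4589]
[0.3556, 0.4785, 0.18, 0.0, 0.0, -0.2842]
[-0.8219, -0.5626, 0.0, 0.0, 0.0, 0.2842]
```

arm_command(commands=[-1,0.88,0.118,0,0,0,-0.459,-1,0.88,0.118,0,0,0,-0.459,-1,0.88,0.118,0,0,0,-0.459,-1,0.88,0.118,0,0,0,-0.459,-1,0.88,0.118,0,0,0,-0.459,-1,0.88,0.118,0,0,0,-0.459,-1,0.88,0.118,0,0,0,-0.459,-1,0.88,0.118,0,0,0,-0.459,-1,0.88,0.118,0,0,0,-0.459,-1,0.88,0.118,0,0,0,-0.459,-1,0.88,0.118,0,0,0,-0.459,-1,0.88,0.118,0,0,0,-0.459])

```text
time_s: 62.93
position: [0.3596, 0.1044, 0.2471]
tool_rot: [[-0.649, 0.76, 0.001], [0.76, 0.649, 0.001], [0.001, 0.001, -1.0]]
ft_force: [-0.5, -1.0, -0.3]
grip_width: 0.0857
gripper_force: 0.0
```

arm_command(commands=[-1,0.356,0.479,0,0,0,-0.284,-1,0.356,0.479,0,0,0,-0.284,-1,0.356,0.479,0,0,0,-0.284,-1,0.356,0.479,0,0,0,-0.284,-1,0.356,0.479,0,0,0,-0.284,-1,0.356,0.479,0,0,0,-0.284,-1,0.356,0.479,0,0,0,-0.284,-1,0.356,0.479,0.06,0,0,-0.284,-1,0.356,0.479,0.06,0,0,-0.284,-1,0.356,0.479,0.12,0,0,-0.284,-1,0.356,0.479,0.18,0,0,-0.284,-1,0.356,0.479,0.18,0,0,-0.284])

```text
time_s: 63.93
position: [0.4259, 0.3872, 0.153]
tool_rot: [[-0.962, 0.274, -0.009], [0.274, 0.962, -0.005], [0.007, -0.007, -1.0]]
ft_force: [-1.0, -0.2, -0.1]
grip_width: 0.0856
gripper_force: 0.0
```

arm_command(commands=[-1,0,0,0,0,0,0,-1,0,0,0,0,0,0,-1,0,0,0,0,0,0])

```text
time_s: 64.18
position: [0.4295, 0.3891, 0.1595]
tool_rot: [[-0.961, 0.275, 0.003], [0.275, 0.961, 0.002], [-0.002, 0.002, -1.0]]
ft_force: [0.7, -1.2, -0.6]
grip_width: 0.0855
gripper_force: 0.0
```

```bash
python3 - <<'E'
from h import *
o=env.observe();print(o["position"],o["ft_force"])
to([.429,.3900,.122],74.1)
E
```

```text
[0.42951424 0.38905159 0.15945102] [ 0.67403494 -1.20175168 -0.64360034]
[0.0017, 0.0014, 0.0749, 0.0012, 0.0011, -0.0006]
```

arm_command(commands=[-1,0.001,0.001,0.02,0,0,0,-1,0.001,0.001,0.04,0,0,0,-1,0.001,0.001,0.055,0,0,0,-1,0.001,0.001,0.066,0,0,0,-1,0.001,0.001,0.075,0,0,0,-1,0.001,0.001,0.075,0,0,0,1,0.001,0.001,0.075,0,0,0,1,0.001,0.001,0.075,0,0,0,1,0.001,0.001,0.075,0,0,0,1,0.001,0.001,0.075,0,0,0,1,0.001,0.001,0.075,0,0,0])

```text
time_s: 65.1
position: [0.4288, 0.3896, 0.1199]
tool_rot: [[-0.961, 0.275, 0.001], [0.275, 0.961, 0.001], [-0.001, 0.001, -1.0]]
ft_force: [-0.1, 1.9, 1.0]
grip_width: 0.0744
gripper_force: 29.8
```

arm_command(commands=[1,0,0,0,0,0,0.05,1,0,0,0,0,0,0.1,1,0,0,0,0,0,0.15,1,0,0,0,0,0,0.2,1,0,0,0,0,0,0.25,1,0,0,0,0,0,0.3,1,0,0,0,0,0,0.35,1,0,0,0,0,0,0.39,1,0,0,0,0,0,0.417,1,0,0,0,0,0,0.417,1,0,0,0,0,0,0.417])

```text
time_s: 66.02
position: [0.4287, 0.3894, 0.1198]
tool_rot: [[-0.408, 0.913, 0.0], [0.913, 0.408, 0.0], [-0.0, 0.0, -1.0]]
ft_force: [0.5, 0.2, 2.2]
grip_width: 0.0739
gripper_force: 29.9
```

arm_command(commands=[-1,0,0,0,0,0,0,-1,0,0,0,0,0,0,-1,0,0,0,0,0,0,-1,0,0,0,0,0,-0.417,-1,0,0,0,0,0,-0.417,-1,0,0,0,0,0,-0.417,-1,0,0,0,0,0,-0.417,-1,0,0,0,0,0,-0.417,-1,0,0,0,0,0,-0.417,-1,0,0,0,0,0,-0.417,-1,0,0,0,0,0,-0.417,-1,0,0,0,0,0,-0.417])

```text
time_s: 67.02
position: [0.4287, 0.3895, 0.1195]
tool_rot: [[-0.96, 0.278, -0.0], [0.278, 0.96, -0.0], [0.0, -0.0, -1.0]]
ft_force: [1.2, -0.1, 0.5]
grip_width: 0.0854
gripper_force: 0.0
```

arm_command(commands=[1,0,0,0,0,0,0,1,0,0,0,0,0,0,1,0,0,0,0,0,0,1,0,0,0,0,0,0,1,0,0,0,0,0,0.07,1,0,0,0,0,0,0.14,1,0,0,0,0,0,0.2,1,0,0,0,0,0,0.26,1,0,0,0,0,0,0.32,1,0,0,0,0,0,0.37,1,0,0,0,0,0,0.417,1,0,0,0,0,0,0.417])

```text
time_s: 68.02
position: [0.4287, 0.3893, 0.1199]
tool_rot: [[-0.4, 0.917, 0.0], [0.917, 0.4, -0.0], [-0.0, 0.0, -1.0]]
ft_force: [-0.8, -1.4, 5.7]
grip_width: 0.0739
gripper_force: 29.3
```

arm_command(commands=[-1,0,0,0,0,0,0,-1,0,0,0,0,0,0,-1,0,0,0,0,0,0,-1,0,0,0,0,0,0,-1,0,0,-0.04,0,0,0,-1,0,0,-0.1,0,0,0,-1,0,0,-0.18,0,0,0,-1,0,0,-0.25,0,0,0,-1,0,0,-0.25,0,0,0])

```text
time_s: 68.77
position: [0.4303, 0.3906, 0.2517]
tool_rot: [[-0.407, 0.913, 0.011], [0.913, 0.407, 0.006], [0.001, 0.012, -1.0]]
ft_force: [-0.4, 0.0, 0.6]
grip_width: 0.0851
gripper_force: 0.0
```

arm_command(commands=[-1,-0.822,-0.562,0,0,0,0.284,-1,-0.822,-0.562,0,0,0,0.284,-1,-0.822,-0.562,0,0,0,0.284,-1,-0.822,-0.562,0,0,0,0.284,-1,-0.822,-0.562,0,0,0,0.284,-1,-0.822,-0.562,0,0,0,0.284,-1,-0.822,-0.562,0,0,0,0.284,-1,-0.822,-0.562,0,0,0,0.284,-1,-0.822,-0.562,0,0,0,0.284,-1,-0.822,-0.562,0,0,0,0.284,-1,-0.822,-0.562,0,0,0,0.284,-1,-0.822,-0.562,0,0,0,0.284])

```text
time_s: 69.77
position: [0.3381, -0.1021, 0.2446]
tool_rot: [[0.175, 0.985, 0.001], [0.985, -0.175, -0.0], [-0.0, 0.001, -1.0]]
ft_force: [0.9, -0.2, 0.4]
grip_width: 0.0859
gripper_force: 0.0
```

arm_command(commands=[-1,-0.466,-0.223,0,0,0,0.042,-1,-0.466,-0.223,0,0,0,0.042,-1,-0.466,-0.223,0,0,0,0.042,-1,-0.466,-0.223,0,0,0,0.042,-1,-0.466,-0.223,0,0,0,0.042,-1,-0.466,-0.223,0,0,0,0.042,-1,-0.466,-0.223,0,0,0,0.042,-1,-0.466,-0.223,0,0,0,0.042])

```text
time_s: 70.43
position: [0.1871, -0.3119, 0.2442]
tool_rot: [[0.265, 0.964, -0.0], [0.964, -0.265, 0.0], [0.0, -0.0, -1.0]]
ft_force: [0.5, -0.3, -0.4]
grip_width: 0.0854
gripper_force: 0.0
```

```bash
python3 sug.py v5
```

```text
262.9540889526542 238.00573888091822 697 248 279 218 252
262.2008608321377 237.7087517934003 697 247 277 224 252
-74 ['112/+7', '120/+5', '116/+7'] ['1.02', '1.12', '1.12']
-70 ['111/+6', '117/+11', '111/+12'] ['0.99', '1.10', '1.06']
-66 ['109/+6', '113/+19', '107/+19'] ['0.96', '1.06', '1.02']
-62 ['105/+9', '110/+22', '106/+23'] ['0.93', '1.04', '1.02']
-58 ['105/+10', '110/+17', '108/+19'] ['0.94', '1.05', '1.04']
-54 ['106/+8', '109/+9', '109/+13'] ['0.95', '1.05', '1.05']
-50 ['105/+7', '106/+5', '106/+12'] ['0.94', '1.01', '1.02']
-46 ['105/+8', '104/+6', '103/+16'] ['0.95', '1.00', '1.00']
-42 ['108/+8', '104/+7', '104/+18'] ['0.97', '1.01', '1.01']
-38 ['108/+8', '104/+6', '104/+19'] ['0.97', '1.01', '1.01']
-34 ['107/+7', '103/+6', '104/+19'] ['0.97', '1.00', '1.00']
-30 ['107/+7', '104/+7', '104/+18'] ['0.97', '1.01', '0.99']
-26 ['106/+7', '104/+8', '105/+20'] ['0.96', '1.01', '1.00']
-22 ['107/+7', '103/+7', '105/+20'] ['0.98', '0.99', '1.00']
-18 ['107/+7', '102/+7', '104/+20'] ['0.97', '0.94', '0.98']
-14 ['105/+8', '102/+7', '103/+22'] ['0.95', '0.90', '0.96']
-10 ['1
[... 289 characters left out ...]
]
10 ['99/+6', '99/+7', '103/+29'] ['0.90', '0.87', '0.98']
14 ['97/+6', '98/+8', '102/+31'] ['0.89', '0.87', '0.98']
18 ['96/+6', '98/+8', '100/+33'] ['0.89', '0.88', '0.98']
22 ['95/+6', '97/+7', '98/+34'] ['0.90', '0.89', '0.98']
26 ['93/+6', '95/+10', '95/+36'] ['0.91', '0.92', '0.96']
30 ['90/+7', '94/+12', '95/+37'] ['0.91', '0.95', '0.97']
34 ['87/+7', '92/+14', '92/+38'] ['0.90', '0.95', '0.97']
38 ['85/+8', '91/+18', '89/+39'] ['0.90', '0.97', '0.96']
42 ['87/+15', '91/+24', '88/+41'] ['0.96', '1.01', '0.97']
46 ['90/+24', '90/+31', '87/+42'] ['1.03', '1.02', '1.00']
50 ['90/+35', '89/+36', '85/+44'] ['1.05', '1.03', '1.00']
54 ['91/+44', '89/+42', '84/+45'] ['1.06', '1.03', '0.99']
```

```bash
python3 - <<'E'
from h import *
m=([.36,.1,.25],30.); to(*m); to([.4287,.3896,.16],22.4,m)
e=([.4287,.3896,.25],75.9); p=([.34,-.1,.25],10.); to(*p,e); to([.19,-.31,.25],-15,p)
E
```

```text
[0.879, 0.1174, -0.0106, 0.0001, -0.0004, -0.3756]
[0.4329, 0.4086, 0.18, 0.0, 0.0, 0.0633]
[-0.0665, -0.9929, 0.0, 0.0, 0.0, 0.5492]
[-0.3615, -0.3684, 0.0, 0.0, 0.0, 0.2083]
```

arm_command(commands=[-1,0.879,0.117,0,0,0,-0.376,-1,0.879,0.117,0,0,0,-0.376,-1,0.879,0.117,0,0,0,-0.376,-1,0.879,0.117,0,0,0,-0.376,-1,0.879,0.117,0,0,0,-0.376,-1,0.879,0.117,0,0,0,-0.376,-1,0.879,0.117,0,0,0,-0.376,-1,0.879,0.117,0,0,0,-0.376,-1,0.879,0.117,0,0,0,-0.376,-1,0.879,0.117,0,0,0,-0.376,-1,0.879,0.117,0,0,0,-0.376,-1,0.879,0.117,0,0,0,-0.376])

```text
time_s: 71.58
position: [0.3596, 0.1046, 0.2446]
tool_rot: [[-0.508, 0.861, 0.001], [0.861, 0.508, 0.001], [0.001, 0.001, -1.0]]
ft_force: [-1.5, -0.3, -0.5]
grip_width: 0.0852
gripper_force: 0.0
```

arm_command(commands=[-1,0.433,0.409,0,0,0,0.063,-1,0.433,0.409,0,0,0,0.063,-1,0.433,0.409,0,0,0,0.063,-1,0.433,0.409,0,0,0,0.063,-1,0.433,0.409,0,0,0,0.063,-1,0.433,0.409,0,0,0,0.063,-1,0.433,0.409,0,0,0,0.063,-1,0.433,0.409,0.06,0,0,0.063,-1,0.433,0.409,0.12,0,0,0.063,-1,0.433,0.409,0.17,0,0,0.063,-1,0.433,0.409,0.17,0,0,0.063,-1,0.433,0.409,0.17,0,0,0.063])

```text
time_s: 72.58
position: [0.4273, 0.389, 0.1596]
tool_rot: [[-0.383, 0.924, -0.002], [0.924, 0.383, -0.001], [-0.0, -0.002, -1.0]]
ft_force: [0.0, -0.2, 1.2]
grip_width: 0.0854
gripper_force: 0.0
```

arm_command(commands=[-1,0,0,0,0,0,0,-1,0,0,0,0,0,0,-1,0,0,0,0,0,0])

```text
time_s: 72.83
position: [0.4289, 0.3888, 0.1614]
tool_rot: [[-0.382, 0.924, 0.003], [0.924, 0.382, 0.002], [0.0, 0.003, -1.0]]
ft_force: [-0.7, 0.1, 0.6]
grip_width: 0.0851
gripper_force: 0.0
```

```bash
python3 - <<'E'
from h import *
o=env.observe();print(o["position"],o["ft_force"])
to([.4287,.3896,.122],22.4)
E
```

```text
[0.42888968 0.38884134 0.16137648] [-0.73044629  0.0851678   0.6385377 ]
[0.0015, -0.0, 0.0788, 0.0014, -0.0002, 0.0003]
```

arm_command(commands=[-1,0.001,0,0.02,0,0,0,-1,0.001,0,0.04,0,0,0,-1,0.001,0,0.055,0,0,0,-1,0.001,0,0.068,0,0,0,-1,0.001,0,0.078,0,0,0,-1,0.001,0,0.078,0,0,0,1,0.001,0,0.078,0,0,0,1,0.001,0,0.078,0,0,0,1,0.001,0,0.078,0,0,0,1,0.001,0,0.078,0,0,0,1,0.001,0,0.078,0,0,0])

```text
time_s: 73.75
position: [0.4286, 0.3891, 0.1209]
tool_rot: [[-0.382, 0.924, 0.001], [0.924, 0.382, 0.0], [0.0, 0.001, -1.0]]
ft_force: [0.0, -0.7, 0.4]
grip_width: 0.0739
gripper_force: 29.7
```

arm_command(commands=[1,0,0,0,0,0,-0.05,1,0,0,0,0,0,-0.1,1,0,0,0,0,0,-0.15,1,0,0,0,0,0,-0.2,1,0,0,0,0,0,-0.25,1,0,0,0,0,0,-0.3,1,0,0,0,0,0,-0.35,1,0,0,0,0,0,-0.4,1,0,0,0,0,0,-0.446,1,0,0,0,0,0,-0.446,1,0,0,0,0,0,-0.446])

```text
time_s: 74.67
position: [0.4283, 0.389, 0.1208]
tool_rot: [[-0.969, 0.245, 0.0], [0.245, 0.969, -0.0], [-0.0, -0.0, -1.0]]
ft_force: [-1.4, -1.2, 3.0]
grip_width: 0.0742
gripper_force: 29.9
```

arm_command(commands=[-1,0,0,0,0,0,0,-1,0,0,0,0,0,0,-1,0,0,0,0,0,0,-1,0,0,0,0,0,0.446,-1,0,0,0,0,0,0.446,-1,0,0,0,0,0,0.446,-1,0,0,0,0,0,0.446,-1,0,0,0,0,0,0.446,-1,0,0,0,0,0,0.446,-1,0,0,0,0,0,0.446,-1,0,0,0,0,0,0.446,-1,0,0,0,0,0,0.446])

```text
time_s: 75.67
position: [0.4284, 0.3891, 0.1205]
tool_rot: [[-0.379, 0.925, -0.0], [0.925, 0.379, 0.0], [0.0, -0.0, -1.0]]
ft_force: [-0.1, 0.8, -0.2]
grip_width: 0.0853
gripper_force: 0.0
```

arm_command(commands=[1,0,0,0,0,0,0,1,0,0,0,0,0,0,1,0,0,0,0,0,0,1,0,0,0,0,0,0])

```text
time_s: 76.0
position: [0.4283, 0.3891, 0.1209]
tool_rot: [[-0.382, 0.924, 0.0], [0.924, 0.382, 0.0], [0.0, 0.0, -1.0]]
ft_force: [-2.4, -0.0, 4.5]
grip_width: 0.0745
gripper_force: 29.3
```

arm_command(commands=[1,0,0,0,0,0,-0.05,1,0,0,0,0,0,-0.1,1,0,0,0,0,0,-0.15,1,0,0,0,0,0,-0.2,1,0,0,0,0,0,-0.25,1,0,0,0,0,0,-0.3,1,0,0,0,0,0,-0.35,1,0,0,0,0,0,-0.4,1,0,0,0,0,0,-0.446,1,0,0,0,0,0,-0.446,1,0,0,0,0,0,-0.446])

```text
time_s: 76.92
position: [0.4287, 0.3892, 0.1208]
tool_rot: [[-0.969, 0.245, 0.001], [0.245, 0.969, 0.001], [-0.001, 0.001, -1.0]]
ft_force: [0.9, 0.0, 3.4]
grip_width: 0.0748
gripper_force: 29.2
```

arm_command(commands=[-1,0,0,0,0,0,0,-1,0,0,0,0,0,0,-1,0,0,0,0,0,0,-1,0,0,0,0,0,0,-1,0,0,-0.04,0,0,0,-1,0,0,-0.1,0,0,0,-1,0,0,-0.18,0,0,0,-1,0,0,-0.25,0,0,0,-1,0,0,-0.25,0,0,0])

```text
time_s: 77.67
position: [0.4299, 0.3901, 0.2527]
tool_rot: [[-0.97, 0.243, 0.011], [0.243, 0.97, 0.006], [-0.009, 0.009, -1.0]]
ft_force: [-0.1, -0.2, 0.8]
grip_width: 0.0854
gripper_force: 0.0
```

arm_command(commands=[-1,-0.067,-0.993,0,0,0,0.549,-1,-0.067,-0.993,0,0,0,0.549,-1,-0.067,-0.993,0,0,0,0.549,-1,-0.067,-0.993,0,0,0,0.549,-1,-0.067,-0.993,0,0,0,0.549,-1,-0.067,-0.993,0,0,0,0.549,-1,-0.067,-0.993,0,0,0,0.549,-1,-0.067,-0.993,0,0,0,0.549,-1,-0.067,-0.993,0,0,0,0.549,-1,-0.067,-0.993,0,0,0,0.549,-1,-0.067,-0.993,0,0,0,0.549,-1,-0.067,-0.993,0,0,0,0.549])

```text
time_s: 78.67
position: [0.3393, -0.1026, 0.2456]
tool_rot: [[-0.174, 0.985, 0.0], [0.985, 0.174, -0.0], [-0.0, 0.0, -1.0]]
ft_force: [1.4, -0.5, 0.3]
grip_width: 0.0856
gripper_force: 0.0
```

arm_command(commands=[-1,-0.362,-0.368,0,0,0,0.208,-1,-0.362,-0.368,0,0,0,0.208,-1,-0.362,-0.368,0,0,0,0.208,-1,-0.362,-0.368,0,0,0,0.208,-1,-0.362,-0.368,0,0,0,0.208,-1,-0.362,-0.368,0,0,0,0.208,-1,-0.362,-0.368,0,0,0,0.208,-1,-0.362,-0.368,0,0,0,0.208])

```text
time_s: 79.33
position: [0.1894, -0.3128, 0.2452]
tool_rot: [[0.262, 0.965, -0.0], [0.965, -0.262, 0.0], [0.0, -0.0, -1.0]]
ft_force: [-0.1, 0.1, 0.2]
grip_width: 0.0852
gripper_force: 0.0
```

```bash
python3 sug.py v6; python3 - <<'E'
from strips import *
import reg
# check spices unchanged, re-register v6 vs v3
a=np.load("v3.npz")["s"].astype(int);b=np.load("v6.npz")["s"].astype(int)
d=np.abs(a-b).sum(2); print("spice diff",d[178:244,284:360].mean(), "elsewhere",d[60:120,350:450].mean())
print(env.observe()["position"])
E
```

```text
262.9540889526542 238.00573888091822 697 248 279 218 252
262.32336182336184 237.74643874643874 702 247 279 217 252
-74 ['118/+9', '108/+8', '110/+16'] ['1.07', '1.01', '1.06']
-70 ['117/+8', '108/+8', '112/+14'] ['1.05', '1.01', '1.08']
-66 ['115/+8', '113/+7', '113/+13'] ['1.02', '1.06', '1.08']
-62 ['114/+8', '117/+7', '113/+12'] ['1.00', '1.11', '1.08']
-58 ['113/+8', '118/+9', '111/+15'] ['1.01', '1.13', '1.06']
-54 ['111/+10', '113/+18', '106/+23'] ['1.00', '1.09', '1.02']
-50 ['108/+14', '106/+30', '103/+19'] ['0.97', '1.01', '1.00']
-46 ['105/+17', '107/+25', '106/+7'] ['0.94', '1.02', '1.03']
-42 ['107/+11', '113/+13', '108/+7'] ['0.97', '1.10', '1.05']
-38 ['111/+7', '118/+6', '110/+8'] ['1.00', '1.15', '1.06']
-34 ['113/+4', '119/+3', '109/+7'] ['1.03', '1.16', '1.05']
-30 ['114/+4', '120/+3', '108/+7'] ['1.04', '1.16', '1.02']
-26 ['115/+4', '119/+2', '108/+10'] ['1.04', '1.16', '1.03']
-22 ['114/+2', '116/+1', '109/+11'] ['1.04', '1.12', '1.04']
-18 ['111/+1', '113/-1', '109/+13'] ['1.00', '1.03', '1.02']
-14 ['108/+0', '111/-2', '107/+16'] ['0.97', '0.97', '1.01']
-10 ['
[... 392 characters left out ...]
3', '0.93', '0.94']
18 ['102/-0', '104/+1', '96/+27'] ['0.94', '0.94', '0.94']
22 ['103/+2', '103/+2', '94/+29'] ['0.98', '0.95', '0.94']
26 ['102/+3', '101/+3', '92/+31'] ['1.00', '0.98', '0.93']
30 ['99/+3', '97/+2', '90/+33'] ['1.01', '0.98', '0.92']
34 ['97/+4', '93/+4', '88/+34'] ['1.01', '0.96', '0.92']
38 ['92/+8', '88/+10', '85/+37'] ['0.98', '0.94', '0.91']
42 ['84/+17', '85/+20', '83/+39'] ['0.92', '0.94', '0.92']
46 ['78/+26', '81/+30', '84/+42'] ['0.90', '0.92', '0.96']
50 ['79/+36', '80/+37', '84/+44'] ['0.92', '0.92', '1.00']
54 ['84/+45', '83/+43', '84/+46'] ['0.98', '0.97', '0.99']
spice diff 3.147129186602871 elsewhere 2.5431666666666666
[ 0.19162592 -0.30996787  0.24558322]
```

```bash
python3 - <<'E'
from h import *
m=([.36,.1,.25],40.); to(*m); to([.4287,.3895,.175],49.1,m)
E
```

```text
[0.8787, 0.1166, -0.0087, 0.0001, -0.0001, -0.4564]
[0.3552, 0.4774, 0.15, 0.0, 0.0, -0.0758]
```

arm_command(commands=[1,0.879,0.117,0,0,0,-0.456,1,0.879,0.117,0,0,0,-0.456,1,0.879,0.117,0,0,0,-0.456,1,0.879,0.117,0,0,0,-0.456,1,0.879,0.117,0,0,0,-0.456,1,0.879,0.117,0,0,0,-0.456,1,0.879,0.117,0,0,0,-0.456,1,0.879,0.117,0,0,0,-0.456,1,0.879,0.117,0,0,0,-0.456,1,0.879,0.117,0,0,0,-0.456,1,0.879,0.117,0,0,0,-0.456,1,0.879,0.117,0,0,0,-0.456])

```text
time_s: 80.58
position: [0.3606, 0.1038, 0.2456]
tool_rot: [[-0.647, 0.763, 0.001], [0.763, 0.647, 0.001], [0.0, 0.001, -1.0]]
ft_force: [-1.1, -0.8, 0.0]
grip_width: -0.0002
gripper_force: 0.0
```

arm_command(commands=[1,0.355,0.477,0,0,0,-0.076,1,0.355,0.477,0,0,0,-0.076,1,0.355,0.477,0,0,0,-0.076,1,0.355,0.477,0,0,0,-0.076,1,0.355,0.477,0,0,0,-0.076,1,0.355,0.477,0,0,0,-0.076,1,0.355,0.477,0,0,0,-0.076,1,0.355,0.477,0.08,0,0,-0.076,1,0.355,0.477,0.13,0,0,-0.076,1,0.355,0.477,0.13,0,0,-0.076,1,0.355,0.477,0.13,0,0,-0.076,1,0.355,0.477,0.13,0,0,-0.076])

```text
time_s: 81.58
position: [0.4299, 0.3879, 0.1826]
tool_rot: [[-0.754, 0.656, 0.002], [0.656, 0.754, 0.001], [-0.001, 0.002, -1.0]]
ft_force: [-0.6, -0.2, -0.0]
grip_width: 0.0002
gripper_force: 0.0
```

```bash
python3 - <<'E'
from h import *
o=env.observe();print(o["position"],o["ft_force"])
to([.4287,.3895,.147],49.1)
e=([.4287,.3895,.25],49.1); k=([.4429,.2227,.25],49.1)
to(*k,e)
E
```

```text
[0.42994012 0.38790369 0.18255306] [-0.64614096 -0.16366203 -0.03916945]
[0.004, 0.0006, 0.0711, 0.0012, 0.0004, -0.0011]
[-0.2399, -0.2336, 0.0, 0.0, 0.0, 0.0]
```

arm_command(commands=[1,0.003,0,0.03,0,0,0,1,0.003,0,0.045,0,0,0,1,0.003,0,0.055,0,0,0,1,0.003,0,0.062,0,0,0,1,0.003,0,0.067,0,0,0,1,0.003,0,0.071,0,0,0,1,0.003,0,0.073,0,0,0,1,0.003,0,0.073,0,0,0])

```text
time_s: 82.25
position: [0.4292, 0.3889, 0.1469]
tool_rot: [[-0.754, 0.657, 0.003], [0.657, 0.754, 0.002], [-0.001, 0.004, -1.0]]
ft_force: [-3.8, -3.8, 16.1]
grip_width: 0.0004
gripper_force: 8.1
```

arm_command(commands=[1,0,0,0.003,0,0,0,1,0,0,0.006,0,0,0,1,0,0,0.006,0,0,0])

```text
time_s: 82.5
position: [0.4298, 0.3893, 0.1467]
tool_rot: [[-0.754, 0.656, 0.007], [0.656, 0.754, 0.004], [-0.003, 0.007, -1.0]]
ft_force: [-9.1, -6.4, 34.9]
grip_width: 0.0004
gripper_force: 17.8
```

arm_command(commands=[1,0,0,-0.05,0,0,0,1,0,0,-0.12,0,0,0,1,0,0,-0.2,0,0,0,0.05,-0.24,-0.234,-0.2,0,0,0,0.05,-0.24,-0.234,-0.2,0,0,0,0.05,-0.24,-0.234,-0.2,0,0,0,0.05,-0.24,-0.234,-0.2,0,0,0,0.05,-0.24,-0.234,-0.2,0,0,0,0.05,-0.24,-0.234,-0.2,0,0,0,0.05,-0.24,-0.234,-0.2,0,0,0])

```text
time_s: 83.33
position: [0.4425, 0.2218, 0.2416]
tool_rot: [[-0.754, 0.657, 0.001], [0.657, 0.754, 0.001], [-0.0, 0.001, -1.0]]
ft_force: [0.2, -0.2, 0.3]
grip_width: 0.0407
gripper_force: 0.0
```

```bash
python3 - <<'E'
from h import *
o=env.observe();print(o["position"],o["ft_force"],o["grip_width"])
to([.4427,.2225,.0375],49.1)
E
```

```text
[0.44246166 0.22183885 0.24155501] [ 0.24243482 -0.18729854  0.26548929] 0.040720779707087776
[0.0006, 0.0009, 0.4081, 0.0005, 0.0001, -0.0015]
```

```bash
python3 - <<'E'
from h import *
for n in("side","top"):
    d=cam(n)
    for im in ([np.load("v6.npz")[n[0]],d["image"]]):
        h=cv2.cvtColor(im,cv2.COLOR_RGB2HSV); m=cv2.inRange(h,(18,120,80),(32,255,255)); m[:,:240]=0;m[:215]=0;m[:,290:]=0;m[290:]=0
        ys,xs=np.nonzero(m); print(n,xs.mean(),ys.mean(),len(xs))
E
```

```text
side 262.32336182336184 237.74643874643874 702
side 262.26647564469914 237.84240687679082 698
top 272.4682422451994 255.18463810930575 677
top 272.48748159057436 255.14580265095728 679
```

arm_command(commands=[0.05,0.001,0.001,0.08,0,0,0,0.05,0.001,0.001,0.16,0,0,0,0.05,0.001,0.001,0.24,0,0,0,0.05,0.001,0.001,0.32,0,0,0,0.05,0.001,0.001,0.37,0,0,0,0.05,0.001,0.001,0.408,0,0,0,0.05,0.001,0.001,0.408,0,0,0,0.05,0.001,0.001,0.408,0,0,0])

```text
time_s: 84.1
position: [0.4419, 0.2232, 0.0368]
tool_rot: [[-0.755, 0.655, -0.001], [0.655, 0.755, -0.0], [0.001, -0.001, -1.0]]
ft_force: [-0.2, 0.5, -0.6]
grip_width: 0.0405
gripper_force: 0.0
```

arm_command(commands=[1,0,0,0,0,0,0,1,0,0,0,0,0,0,1,0,0,0,0,0,0,1,0,0,0,0,0,0,1,0,0,0,0,0,0,1,0,0,0,0,0,0], newtons=50)

```text
time_s: 84.6
position: [0.443, 0.2229, 0.0385]
tool_rot: [[-0.754, 0.657, 0.003], [0.657, 0.754, 0.001], [-0.002, 0.003, -1.0]]
ft_force: [-0.6, 3.3, 7.3]
grip_width: 0.008
gripper_force: 48.9
```

arm_command(commands=[1,0,0.004,0,0,0,0,1,0,0.012,0,0,0,0,1,0,0.024,0,0,0,0,1,0,0.038,0,0,0,0,1,0,0.053,0,0,0,0,1,0,0.068,0,0,0,0,1,0,0.083,0,0,0,0,1,0,0.098,0,0,0,0,1,0,0.113,0,0,0,0,1,0,0.128,0,0,0,0,1,0,0.143,0,0,0,0,1,0,0.158,0,0,0,0])

```text
time_s: 85.6
position: [0.4929, 0.2808, 0.0385]
tool_rot: [[-0.755, 0.656, -0.003], [0.656, 0.754, -0.003], [0.0, -0.004, -1.0]]
ft_force: [-8.3, -8.9, 14.8]
grip_width: 0.0082
gripper_force: 49.9
```

arm_command(commands=[1,0,0.014,0,0,0,0,1,0,0.028,0,0,0,0,1,0,0.042,0,0,0,0,1,0,0.055,0,0,0,0,1,0,0.066,0,0,0,0,1,0,0.076,0,0,0,0,1,0,0.084,0,0,0,0,1,0,0.091,0,0,0,0,1,0,0.096,0,0,0,0,1,0,0.1,0,0,0,0,1,0,0.104,0,0,0,0,1,0,0.106,0,0,0,0])

```text
time_s: 86.6
position: [0.5275, 0.3208, 0.0385]
tool_rot: [[-0.754, 0.656, -0.003], [0.656, 0.754, -0.003], [0.001, -0.004, -1.0]]
ft_force: [-9.3, -7.8, 12.5]
grip_width: 0.0082
gripper_force: 49.6
```

arm_command(commands=[1,0,0.002,0,0,0,0,1,0,0.003,0,0,0,0,1,0,0.003,0,0,0,0])

```text
time_s: 86.85
position: [0.5281, 0.3215, 0.0385]
tool_rot: [[-0.755, 0.656, -0.004], [0.656, 0.755, -0.004], [0.001, -0.005, -1.0]]
ft_force: [-10.8, -9.4, 15.1]
grip_width: 0.0087
gripper_force: 49.9
```

```bash
python3 - <<'E'
from h import *
o=env.observe();print(o["position"],o["ft_force"],np.linalg.norm(o["position"][:2]-[.443,.2229]))
E
```

```text
[0.52808201 0.32149227 0.03847081] [-10.78295912  -9.35191672  15.0654467 ] 0.130228199405347
```

arm_command(commands=[1,0,0.003,0,0,0,0,1,0,0.006,0,0,0,0,1,0,0.006,0,0,0,0,1,0,0.006,0,0,0,0])

```text
time_s: 87.18
position: [0.5282, 0.3217, 0.0384]
tool_rot: [[-0.755, 0.656, -0.01], [0.656, 0.755, -0.008], [0.002, -0.012, -1.0]]
ft_force: [-18.8, -21.4, 22.2]
grip_width: 0.0086
gripper_force: 51.0
```

arm_command(commands=[0.05,0,-0.003,0,0,0,0,0.05,0,-0.003,0,0,0,0,0.05,0,-0.003,0,0,0,0,0.05,0,-0.003,0,0,0,0,0.05,0,-0.003,-0.06,0,0,0,0.05,0,-0.003,-0.14,0,0,0,0.05,0,-0.003,-0.22,0,0,0,0.05,0,-0.003,-0.3,0,0,0,0.05,0,-0.003,-0.38,0,0,0,0.05,0,-0.003,-0.42,0,0,0,0.05,0,-0.003,-0.42,0,0,0])

```text
time_s: 88.1
position: [0.5322, 0.3249, 0.2528]
tool_rot: [[-0.754, 0.656, 0.01], [0.656, 0.754, 0.004], [-0.005, 0.009, -1.0]]
ft_force: [0.1, -0.3, -0.2]
grip_width: 0.0404
gripper_force: 0.0
```

```bash
python3 - <<'E'
from h import *
o=env.observe();print(o["position"])
m=([.38,-.08,.25],0.); to(*m); to([.19,-.31,.25],-15,m)
E
```

```text
[0.53215153 0.32490349 0.25282002]
[-0.3019, -0.8107, -0.0002, 0.005, 0.0003, 0.4081]
[-0.46, -0.38, 0.0, 0.0, 0.0, 0.125]
```

arm_command(commands=[0.05,-0.302,-0.811,0,0,0,0.408,0.05,-0.302,-0.811,0,0,0,0.408,0.05,-0.302,-0.811,0,0,0,0.408,0.05,-0.302,-0.811,0,0,0,0.408,0.05,-0.302,-0.811,0,0,0,0.408,0.05,-0.302,-0.811,0,0,0,0.408,0.05,-0.302,-0.811,0,0,0,0.408,0.05,-0.302,-0.811,0,0,0,0.408,0.05,-0.302,-0.811,0,0,0,0.408,0.05,-0.302,-0.811,0,0,0,0.408,0.05,-0.302,-0.811,0,0,0,0.408,0.05,-0.302,-0.811,0,0,0,0.408])

```text
time_s: 89.1
position: [0.3775, -0.0834, 0.2465]
tool_rot: [[0.005, 1.0, -0.001], [1.0, -0.005, -0.0], [-0.0, -0.001, -1.0]]
ft_force: [-0.0, -0.7, 0.2]
grip_width: 0.041
gripper_force: 0.0
```

arm_command(commands=[0.05,-0.46,-0.38,0,0,0,0.125,0.05,-0.46,-0.38,0,0,0,0.125,0.05,-0.46,-0.38,0,0,0,0.125,0.05,-0.46,-0.38,0,0,0,0.125,0.05,-0.46,-0.38,0,0,0,0.125,0.05,-0.46,-0.38,0,0,0,0.125,0.05,-0.46,-0.38,0,0,0,0.125,0.05,-0.46,-0.38,0,0,0,0.125])

```text
time_s: 89.77
position: [0.1857, -0.3146, 0.2467]
tool_rot: [[0.264, 0.965, -0.001], [0.965, -0.264, -0.001], [-0.001, -0.001, -1.0]]
ft_force: [0.4, -0.0, -0.4]
grip_width: 0.0405
gripper_force: 0.0
```

```bash
python3 - <<'E'
from h import *
d=cam("side"); np.savez("v7.npz",s=d["image"],t=cam("top")["image"])
im=d["image"][120:255,200:370,::-1]; o=cv2.resize(im,None,fx=4.4,fy=4.4,interpolation=cv2.INTER_LANCZOS4); o=cv2.addWeighted(o,2,cv2.GaussianBlur(o,(0,0),4.4),-1,0)
cv2.imwrite("pics/fin.png",cv2.convertScaleAbs(o,alpha=1.4)); print(o.shape)
E
```

```text
(594, 748, 3)
```

View pics/fin.png

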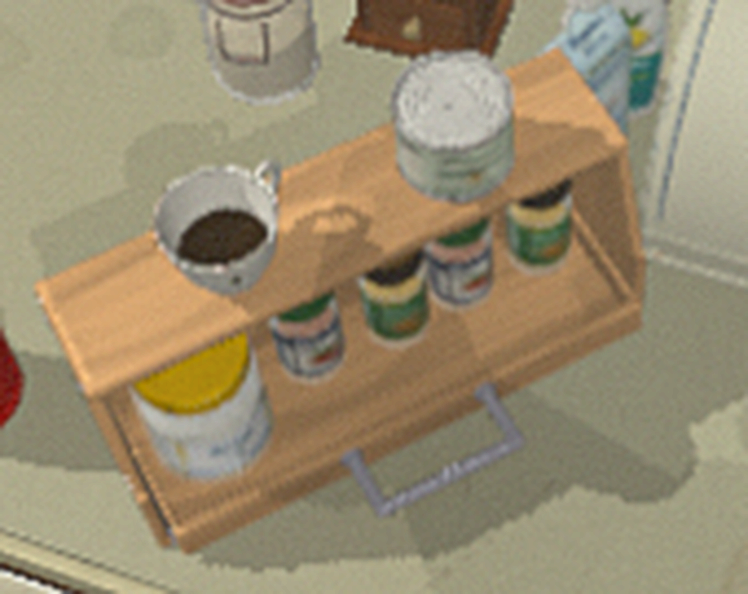

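```bash
python3 - <<'E'
from sug import *
b=np.load("v7.npz")["s"]; c6=atz(S,(262.6,236.9),.128)
p=c6+np.r_[.13*np.cos(np.radians(UY)),.13*np.sin(np.radians(UY)),0]
print(c6,p)
for img,q,n in((np.load("v6.npz")["s"],c6,"v6"),(b,p,"v7")):
    o=strip(S,img,q,.016,.042,.012,.06,0,60).astype(float); pr=o[10:50].mean(0)
    print(n,"camrel",np.degrees(np.arctan2(*(np.array(S["origin"])[:2]-q[:2])[::-1]))%360-229.1)
    print([(d+1,f"{pr[(d+180)*2:(d+183)*2].mean():.0f}/{(pr[(d+180)*2:(d+183)*2,0]-pr[(d+180)*2:(d+183)*2,2]).mean():+.0f}") for d in range(-80,62,4)])
E
```

```text
[0.42633326 0.38857894 0.128     ] [0.51144956 0.48683989 0.128     ]
v6 camrel -9.514923702391968
[(-79, '89/+15'), (-75, '108/+15'), (-71, '108/+13'), (-67, '110/+12'), (-63, '114/+10'), (-59, '117/+8'), (-55, '117/+10'), (-51, '112/+19'), (-47, '106/+26'), (-43, '108/+15'), (-39, '114/+8'), (-35, '116/+4'), (-31, '117/+2'), (-27, '117/+2'), (-23, '117/+2'), (-19, '114/+1'), (-15, '112/+0'), (-11, '111/+0'), (-7, '112/-1'), (-3, '110/+1'), (1, '109/+0'), (5, '107/-0'), (9, '105/+1'), (13, '104/+1'), (17, '102/+0'), (21, '102/+3'), (25, '101/+4'), (29, '100/+5'), (33, '97/+5'), (37, '94/+5'), (41, '90/+10'), (45, '86/+17'), (49, '82/+25'), (53, '80/+31'), (57, '80/+37'), (61, '27/+14')]
v7 camrel -7.425762444178105
[(-79, '51/+9'), (-75, '103/+14'), (-71, '104/+11'), (-67, '105/+9'), (-63, '106/+7'), (-59, '107/+7'), (-55, '109/+9'), (-51, '106/+17'), (-47, '104/+21'), (-43, '108/+14'), (-39, '113/+6'), (-35, '116/+2'), (-31, '116/+2'), (-27, '116/+2'), (-23, '115/+1'), (-19, '113/+0'), (-15, '110/+0'), (-11, '110/-0'), (-7, '109/-1'), (-3, '109/-0'), (1, '107/-0'), (5, '99/-0'), (9, '95/+1'), (13, '94/+1'), (17, '92/+1'), (21, '91/+2'), (25, '91/+2'), (29, '90/+3'), (33, '89/+4'), (37, '86/+4'), (41, '83/+8'), (45, '80/+14'), (49, '77/+19'), (53, '77/+23'), (57, '77/+28'), (61, '79/+34')]
```

```bash
python3 -c "
from rig import env
print(env.close_job())"
```

```text
the job is handed in; nothing more can be done
None
```

The job is handed in, with no verdict returned: the tray was pulled to its stop, the sugar lid pressed down, both left-out spice jars stood in the tray, all five labels turned to face front (to about 3–5° by image measurement), and the tray pushed fully home.

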